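# Pack a set of pocket books in the locking cradle

### The arm

A 6-joint arm with a two-finger parallel gripper is mounted at the origin on the work surface. World frame = base frame: x ahead of the robot, y to its left, z up, the work surface at z = 0. Lengths are in mm, angles in rad, forces in N, time in s.
With the tool pointing down it reaches from about 275 to 1000 mm from the base axis. Payload 8.4 kg.
Tool frame: the origin (TCP) lies at the very end of the fingers, on their centre line; the grasp point (between the pads) lies 19 mm behind it; y points along the fingers, x is the direction in which the jaws open and shut, and the axes are right-handed (so a half turn about y gives the same grasp; the last joint's range is limited). The gripper opens to 85 mm and grips with 20 to 120 N. Pads are 22 mm wide; open, the fingers measure 114 mm over their backs; the gripper's body (76 mm by 85 mm) begins 54 mm behind the grasp point. The pads swing forward as they close: fully open they stand 13 mm farther back than shut.
Start: joints at [1.148, 0.353, 1.633, -0, 1.155, -0.002], TCP at [255.306, 570.48, 231.281] pointing down, gripper open.
Joint ranges: [-2.63, 2.63], [-0.92, 2.1], [0.06, 2.66], [-1.3, 4.44], [0, 2.69], [-3.02, 3.02]. Speed limits (rad/s): [2.22, 2.22, 2.79, 3.14, 3.14, 3.14].

### API

Orientations are given as [roll, pitch, yaw] about the fixed x, y, z axes, in that order (R = Rz(yaw) Ry(pitch) Rx(roll)).
In Python, from rig import r gives the robot as it stands.
- The arm moves only by the tool servo_tool, never from a script. Its argument "motion" is a list of rows, each a list of 7 numbers: the opening, from -1 (shut) to 1 (fully open), then the shift along the tool's x, y, z in m, then the turn, a rotation vector about the tool's x, y, z in units of 10 degrees (1.0 is 10 degrees). A call has 1 to 12 rows; each row is the pose to reach, as a shift and turn from the pose commanded when the call began, along the tool's axes at that moment; what a row does not reach only later rows make up. A row lasts 1/8 s, in which the tool goes at most 62.5 mm and 10.7 degrees, less where a joint would pass 70% of its speed; a pose out of reach is approached as far as the arm can. A call with a gripper value outside its range is refused whole. The fingers move at their own pace and stop on an object; "grip_force" is the grip in N (left out, the last holds). Time passes only in rows, so rows that repeat a pose let the fingers close. It gives the time, the measured TCP pose, the force and the opening at its end, in the units of the state.
- r.sense(): the state, without advancing time (a new reading comes with each control period).
- r.grab_frame(name): name is "scene" or "top" or "wrist"; returns the picture (420x560x3 uint8, red, green, blue); there is no depth.
- r.calibration(name): a dict with "fx", "fy", "cx", "cy" (pixels), "R" (3x3) and "t" (3): a world point X has camera coordinates R X + t; the wrist camera has in their place "mount" (4x4, takes a point from camera to tool coordinates, whose origin is the TCP and whose axes are the tool frame's). Camera axes: x right, y down, z forward; pixel columns grow to the right and rows downward; lengths in mm; the calibration is good to about 2 mm. The wrist camera is an equidistant fisheye: a pixel r from the principal point sees the ray r / f radians off the axis. A picture is of the moment at which its call begins: read the wrist's pose just before it. calibration takes no time and is no camera call.
- r.sign_off(): hands the job in, once; it reports no verdict.
The state is a dict: "clock": time; "qpos": joint angles; "qvel": joint speeds; "joint_efforts": joint torques, N m; "eef_pos": TCP position; "tcp_rot": TCP orientation; "contact_force": force on the tool from outside, world axes, zero at the start; "wrist_torque": the same for the moment, N m; "opening": opening from 0.0 (shut) to 1.0 (fully open).
Only numpy, scipy, OpenCV 4.12 (cv2) and the standard library are available. Lean on these libraries where they do the work, as an engineer would, in place of code of your own. Each camera call takes 0.05 s, during which the arm holds its last target. There are 200 camera calls.

### The job

Pack the order in the cradle: squeeze the fence's lock tab and, keeping it pressed, slide the fence all the way out; lay the two thick books flat end to end along the middle of the board between wall and fence, lay the separator card flat and lengthwise on them, and then lay every thin book flat, lengthwise, on the card. Then, with the tab pressed again, slide the fence in until it stands snug against the books and let go so that it locks. At any time put every empty slipcase into the returns crate, and leave the other things on the bench where they are.

Things in the scene. Friction and masses are not known exactly. Their poses are not given: they have to be found in the camera images.
- cradle: packing cradle, fixed: plywood board, top at z 12 mm, x -65..65, y -115..220 mm, open along both long sides. Origin on the bench; y runs along it, z up. Fixed end wall: 90 mm wide, inner face at y -100, top z 75. A sliding aluminium fence faces that wall; books lie between them along x = 0. Toothed steel rail beside the fence's foot: x 28..64, y 90..210, top z 26.
- fence_face (a point): point on the fence's face that looks at the end wall, centre of its lower edge, 12 mm above the bench. The fence wall is 90 mm wide, 10 mm thick, its top 75 mm above the bench.
- fence_grip (a point): midway between the two plates of the fence's squeeze grip, 65 mm behind the fence face, 52 mm above the bench. Fixed aluminium plate at cradle x -20..-8 mm, ribbed steel lock tab at x 9..19: 39 mm over both. They are 36 to 44 mm long (y), tops 71 mm above the bench. Take it from above, a finger outside each plate, closing along cradle x, fingertips over 30 mm above the bench.
- fence (a joint): travel of the fence along the cradle's +y, away from the end wall, 0..0.07 m. Clear length from wall to fence = 150 mm + travel. While the tab is not pressed, its pawl locks in a rack of round teeth, pitch 8 mm (holds about 25 N; on release it may settle up to 4 mm to the nearest gap: travel 2, 10, 18, 26.. mm). With the tab pressed it slides with about 2 N.
- tab (a joint): how far the lock tab is squeezed towards the fixed plate, 0..0.007 m; 0 = released, pawl down between two teeth; about 0.0024 = let go but the pawl rests on a tooth; 0.007 = fully pressed. The fence is free above about 0.003. Sprung: about 11 N to start, 15 N fully in (grip with 30 N or more); springs back by itself.
- card: stiff brown separator card, 60 x 164 x 6 mm (its x, y, z), 40 g; origin at the centre of its underside. At the start it lies on a wooden block; its long edges stick out about 10 mm beyond the block on both sides, so it can be pinched across its 60 mm width.
- block: wooden block under the card, fixed, 40 x 150 x 22 mm (x, y, z); origin at the centre of its underside.
- crate: returns crate, fixed to the bench: open-topped slatted dark wood box, outside 160 x 210 x 70 mm (x, y, z), walls 8 mm, floor 8 mm thick; origin at the centre of its underside.
- thick1: one of two thick cloth-bound pocket volumes, 56 x 84 x 30 mm (x, y, z), lying flat; spine along its -x side; origin at the centre of its underside; about 130 g.
- thin1: thin cloth-bound pocket volume, 56 x 84 x 20 mm (x, y, z), lying flat; otherwise like the thick ones; about 90 g. One or two are there.
- case1: empty cardboard slipcase (a book's outer box without its book), 34 x 88 x 60 mm (x, y, z), standing with its open side up, walls 3 mm; origin at the centre of its underside; about 60 g. One or two are there.
- thick2: one of two thick cloth-bound pocket volumes, 56 x 84 x 30 mm (x, y, z), lying flat; spine along its -x side; origin at the centre of its underside; about 130 g.
- thin2: thin cloth-bound pocket volume, 56 x 84 x 20 mm (x, y, z), lying flat; otherwise like the thick ones; about 90 g. One or two are there.
- case2: empty cardboard slipcase (a book's outer box without its book), 34 x 88 x 60 mm (x, y, z), standing with its open side up, walls 3 mm; origin at the centre of its underside; about 60 g. One or two are there.
- tape: bystander: roll of tape, 90 mm across, 45 mm high; origin at its underside. Leave it alone.
- tin: bystander: small round brass tin, 44 mm across, 22 mm high; origin at its underside. Leave it alone.
- stapler: bystander: black stapler, 110 mm long; origin at its underside. Leave it alone.
There are look-alikes about, which are no part of the job. What is shaped like the thin2 but orange, turquoise or yellow is not meant.

How it is judged:
By the outcome, as a careful person would: the job done as asked, in the order asked, and still so for the second after the job is handed in, with the robot touching nothing.
Of thin1, thin2 only 1 to 2 are there at a start; the rules pass over those that are not, and their reading is None.
Of case1, case2 only 1 to 2 are there at a start; the rules pass over those that are not, and their reading is None.
At some moment in a run one of case1, case2 may be knocked a few centimetres aside while the robot is not near it.
Once in a run the grip may slacken for a moment while it holds something.
It also fails if it takes over 210 s, if anything falls off the work surface, if the arm or the gripper's body presses on something with over 40 N, if the wrist force passes 120 N, or if a joint passes its speed limit or range.

## Working session

There is one attempt and no reset: what is moved stays moved. The work goes in short steps, Python scripts to look and compute and a tool call to move; the robot and the scene stay as the last step left them, time stands still between calls to the robot, and variables do not carry over. Pictures are saved under pics/ and viewed, on a budget of 14 in all, crops included, one or two more only if the job needs it, and the job is handed in when it is done.

Besides the shell and the picture viewer there is one more tool, called after ">>>" as name(argument=value, ...), one argument or row to a line, values as JSON. servo_tool: Moves the arm, as the interface text tells. Its arguments: {"type":"object","properties":{"motion":{"type":"array","items":{"type":"array","items":{"type":"number"}}},"grip_force":{"type":"number"}},"required":["motion"]}

```bash
ls; mkdir -p pics
python3 - <<'E'
from rig import r
import cv2,numpy as np
print(r.sense())
for n in("scene","top","wrist"):
    f=r.grab_frame(n); cv2.imwrite(f"pics/{n}0.png",f[:,:,::-1]); c=r.calibration(n); print(n,{k:np.round(v,3).tolist() for k,v in c.items()})
E
```

```text
pics
{'clock': 0.0, 'qpos': array([ 1.14758859e+00,  3.53655387e-01,  1.63415352e+00,  1.55044470e-05,
        1.15518659e+00, -2.38744243e-03]), 'qvel': array([ 5.64888485e-05, -2.15970169e-03,  4.11061572e-04,  6.75517825e-04,
        3.28998179e-03,  1.10363910e-03]), 'joint_efforts': array([ 7.13644458e-04, -6.05240750e+01, -3.42065191e+01,  1.03116227e-05,
        9.60477220e-03, -1.39178499e-05]), 'eef_pos': array([255.108113  , 570.03559896, 230.54886414]), 'tcp_rot': array([-1.57077880e+00,  1.40280470e-03,  1.14996977e+00]), 'contact_force': array([-0.36814307,  0.07424111,  0.15910665]), 'wrist_torque': array([-0.05026634,  0.05331424,  0.01030227]), 'opening': 1.0021218628301125}
scene {'fx': 404.67, 'fy': 404.67, 'cx': 276.744, 'cy': 212.35, 'R': [[0.069, 0.998, -0.009], [0.847, -0.063, -0.528], [-0.527, 0.029, -0.849]], 't': [28.025, -344.617, 1524.749]}
top {'fx': 393.068, 'fy': 393.068, 'cx': 276.961, 'cy': 214.106, 'R': [[-0.027, -1.0, 0.002], [-0.99, 0.027, -0.136], [0.136, -0.006, -0.991]], 't': [-38.425, 464.053, 1053.024]}
wrist {'fx': 325.192, 'fy': 325.192, 'cx': 282.89, 'cy': 211.029, 'mount': [[1.0, -0.001, 0.0, -0.459], [-0.001, -0.26, 0.966, -142.114], [-0.001, -0.966, -0.26, 64.908], [0.0, 0.0, 0.0, 1.0]]}
```

View pics/top0.png

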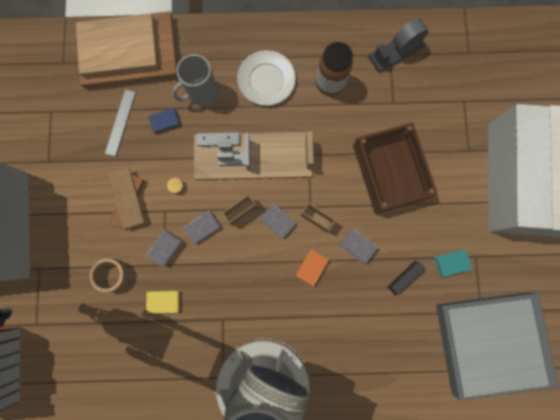

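View pics/scene0.png

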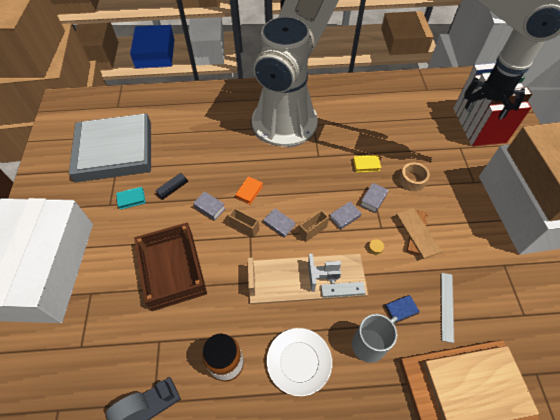

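Run:
```python
import cv2,numpy as np
a=cv2.imread("pics/top0.png")[95:315,90:390]; b=cv2.imread("pics/scene0.png")[140:330,200:460]
a=cv2.resize(a,(800,587),interpolation=3); cv2.imwrite("pics/c1.png",a)
cv2.imwrite("pics/c2.png",cv2.resize(b,(800,585),interpolation=3))
```

```text
(no output)
```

View pics/c1.png

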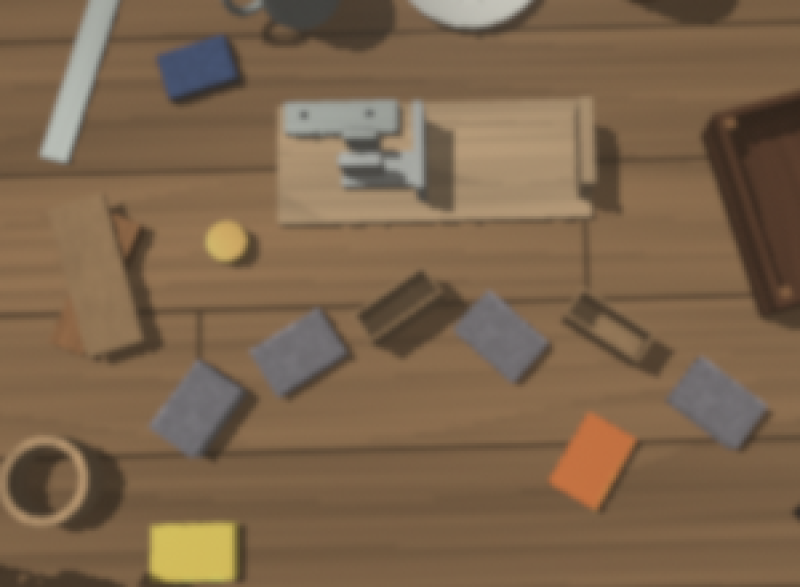

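View pics/c2.png

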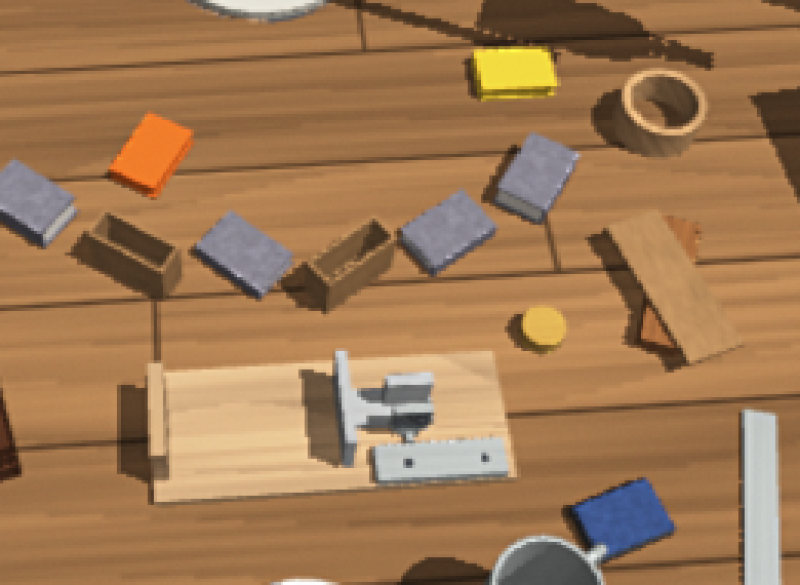

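```bash
cat > h.py <<'E'
import cv2,numpy as np
from rig import r
from scipy.spatial.transform import Rotation as Ro
def ray(n,px,st=None):
    c=r.calibration(n); px=np.asarray(px,float).reshape(-1,2)
    u=np.c_[(px[:,0]-c["cx"])/c["fx"],(px[:,1]-c["cy"])/c["fy"]]
    if n=="wrist":
        th=np.hypot(*u.T); d=np.c_[u*(np.sin(th)/np.maximum(th,1e-9))[:,None],np.cos(th)]
        M=np.array(c["mount"]); R=Ro.from_euler("xyz",st["tcp_rot"]).as_matrix()
        return R@M[:3,3]+st["eef_pos"], d@(R@M[:3,:3]).T
    R=np.array(c["R"]); return -R.T@np.array(c["t"]), np.c_[u,np.ones(len(u))]@R
def plane(n,px,z,st=None):
    o,d=ray(n,px,st); return (o+d*((z-o[2])/d[:,2])[:,None])[:,:2]
def proj(n,X):
    c=r.calibration(n); p=np.atleast_2d(X)@np.array(c["R"]).T+np.array(c["t"]); return np.c_[p[:,0]/p[:,2]*c["fx"]+c["cx"],p[:,1]/p[:,2]*c["fy"]+c["cy"]]
def blobs(mask,amin=80):
    cs,_=cv2.findContours(mask.astype(np.uint8),cv2.RETR_EXTERNAL,cv2.CHAIN_APPROX_NONE)
    return [c[:,0] for c in cs if cv2.contourArea(c)>amin]
def rect(P):
    (c,(w,h),a)=cv2.minAreaRect(P.astype(np.float32)); 
    if w>h: w,h,a=h,w,a+90       # w short side, at angle a
    return np.round([*c,w,h,(a+90)%180-90],1)
def go(*T):   # targets x,y,z,jaw yaw(deg): print tool shift (m) and turn (10deg) from now
    s=r.sense(); R=Ro.from_euler("xyz",s["tcp_rot"]).as_matrix(); yaw=np.degrees(np.arctan2(R[1,0],R[0,0]))
    print("at",s["eef_pos"].round(1),"yaw",round(yaw,1),"q6",s["qpos"][5].round(2),"F",s["contact_force"].round(1),"op",round(s["opening"],3),"t",round(s["clock"],1))
    for x,y,z,w in T:
        d=(w-yaw+90)%180-90
        Rt=Ro.from_euler("xyz",[-90,0,yaw+d],degrees=True).as_matrix()
        print((x,y,z,w),(R.T@(np.array([x,y,z])-s["eef_pos"])/1000).round(3),(Ro.from_matrix(R.T@Rt).as_rotvec(degrees=True)/10).round(2))
E
python3 - <<'E'
from h import *
t=cv2.imread("pics/top0.png");s=cv2.imread("pics/scene0.png")
for n,im in(("top",t),("scene",s)):
    hsv=cv2.cvtColor(im,cv2.COLOR_BGR2HSV); H,S,V=cv2.split(hsv)
    m=(H>108)&(H<150)&(S>20)
    for b in blobs(m,150):
        print(n,"violet",b.mean(0).round(),[rect(plane(n,b,z)).tolist() for z in (20,30)])
    for nm,m in (("orange",(H<12)&(S>170)&(V>150)),("board",(H>8)&(H<25)&(V>(140 if n=="top" else 200))&(S<130))):
        for b in blobs(m,150): print(n,nm,b.mean(0).round(),rect(plane(n,b,12)))
for p in((375,110),(215,135),(80,250),(500,120)): 
    x,y=int(90+p[0]/2.667),int(95+p[1]/2.667); print(p,cv2.cvtColor(t,cv2.COLOR_BGR2HSV)[y,x])
E
```

```text
top violet [164. 120.] [[747.7, 268.0, 53.7, 77.7, 17.9], [743.7, 265.1, 53.2, 77.0, 17.9]]
top board [105. 275.] [310.3 425.4  88.2  91.6 -44.8]
top board [185. 197.] [5.201e+02 2.058e+02 1.380e+01 2.286e+02 4.000e-01]
top board [103. 195.] [513.6 451.3 174.2 203.5  15.4]
top board [236. 164.] [624.5  78.  170.7 476.5   1. ]
top board [551. 154.] [ 591.4 -800.   125.4  369.1   82.9]
top board [258.  68.] [893.6 -18.4 127.1 174.7  30.6]
top board [113.  32.] [1000.   408.3  184.1  313.2    2.1]
scene violet [158. 399.] [[935.1, -393.5, 63.1, 100.6, 27.8], [936.5, -390.7, 62.5, 99.7, 27.8]]
scene violet [221. 351.] [[830.6, -236.5, 81.6, 82.4, -4.1], [833.0, -235.2, 80.9, 81.6, -4.1]]
scene violet [402. 308.] [[751.3, 267.3, 53.8, 79.5, 17.7], [754.4, 264.0, 53.3, 78.7, 17.7]]
scene violet [209. 206.] [[372.8, -272.4, 63.0, 92.0, -39.5], [379.4, -270.8, 62.4, 91.2, -39.5]]
scene violet [171. 186.] [[283.8, -399.1, 41.1, 103.9, 40.3], [291.2, -396.3, 40.7, 103.0, 40.3]]
scene violet [494.  89.] [[-100.6, 847.3, 195.0, 271.1, 55.4], [-89.7, 838.7, 193.2, 268.6, 55.4]]
scene violet [152.
[... 210 characters left out ...]
[282. 279.] [ 6.334e+02 -3.850e+01  1.377e+02  2.328e+02 -1.000e-01]
scene board [343. 269.] [633.5 109.9 129.4 149.3  -2.8]
scene board [ 29. 245.] [ 477.8 -854.4  246.3  366.1   85.3]
scene board [415. 173.] [286.6 425.1  83.9  88.   76.7]
scene board [285. 139.] [100.2  -4.8  42.4 144.1   0.3]
scene board [146.  70.] [-3.184e+02 -5.454e+02  4.570e+01  3.704e+02  1.000e-01]
scene board [329.  60.] [-319.1  213.7   45.6  181.9    0.5]
scene board [118.  14.] [-7.279e+02 -7.152e+02  5.830e+01  5.560e+02  1.000e-01]
scene board [398.   1.] [-7.190e+02  5.958e+02  4.050e+01  3.183e+02 -4.000e-01]
(375, 110) [ 45  10 146]
(215, 135) [ 15 108 123]
(80, 250) [ 16 104 142]
(500, 120) [ 16  86 170]
```

Run:
```python
from h import *
for n in("top","scene"):
    im=cv2.imread(f"pics/{n}0.png"); lab=cv2.cvtColor(im,cv2.COLOR_BGR2LAB).astype(int)
    m=((lab[:,:,2]<130)&(lab[:,:,0]>75)).astype(np.uint8); m=cv2.morphologyEx(m,cv2.MORPH_OPEN,np.ones((3,3)))
    for b in blobs(m,150):
        if len(b)<170 and 80<plane(n,[b.mean(0)],20)[0][0]<800:
            print(n,b.mean(0).round(),im[tuple(b.mean(0).astype(int)[::-1])],[rect(plane(n,b,z)).tolist() for z in (0,20,30)])
    H,S,V=cv2.split(cv2.cvtColor(im,cv2.COLOR_BGR2HSV))
    if n=="top":
        m=np.zeros(H.shape,bool); m[125:190,185:325]=1; m&=(V>155)
        for b in blobs(m,300): 
            print("cradle",rect(plane(n,b,12)))
            P=plane(n,b,12); print(np.r_[P.min(0),P.max(0)].round())
```

```text
top [408. 277.] [72 71 72] [[280.7, -411.1, 17.3, 96.3, 40.1], [281.3, -404.5, 17.0, 94.6, 40.1], [281.6, -401.2, 16.8, 93.7, 40.1]]
top [453. 263.] [128 133  65] [[315.9, -539.2, 57.3, 90.7, 13.0], [315.9, -530.2, 56.2, 89.1, 13.0], [315.9, -525.8, 55.7, 88.3, 13.0]]
top [164. 248.] [114 111 113] [[380.3, 268.7, 57.9, 84.0, 53.4], [379.1, 263.1, 56.9, 82.5, 53.4], [378.5, 260.2, 56.3, 81.7, 53.4]]
top [358. 246.] [115 112 116] [[370.6, -278.0, 56.3, 84.7, -39.1], [369.6, -273.8, 55.3, 83.1, -39.1], [369.1, -271.7, 54.8, 82.4, -39.1]]
top [202. 227.] [114 111 114] [[436.6, 162.0, 56.2, 82.2, 31.1], [434.4, 158.2, 55.2, 80.7, 31.1], [433.3, 156.4, 54.7, 79.9, 31.1]]
top [278. 221.] [115 112 115] [[449.2, -52.8, 53.7, 82.3, -43.3], [446.7, -52.6, 52.8, 80.8, -43.3], [445.5, -52.5, 52.3, 80.1, -43.3]]
top [163. 119.] [108  80  68] [[758.1, 275.5, 50.9, 79.1, 17.9], [750.1, 269.8, 49.9, 77.7, 17.9], [746.1, 266.9, 49.5, 77.0, 17.9]]
cradle [639.   16.5 128.  332.   -0.8]
[ 576. -149.  705.  182.]
scene [403. 308.] [148  91  65] [[744.4, 276.0, 52.9, 76.5, 16.7], [750.6, 269.3, 51.9, 75.2
[... 437 characters left out ...]
 96.2, 83.6]]
scene [280. 222.] [153 141 145] [[437.9, -49.7, 57.7, 89.2, -43.3], [449.7, -50.5, 56.7, 87.6, -43.3], [455.6, -50.9, 56.1, 86.8, -43.3]]
scene [345. 215.] [149 137 140] [[427.8, 162.9, 61.7, 90.8, 30.8], [439.8, 158.3, 60.6, 89.2, 30.8], [445.7, 156.0, 60.1, 88.4, 30.8]]
scene [208. 204.] [149 138 142] [[352.2, -277.3, 58.7, 86.6, -40.2], [365.6, -274.0, 57.7, 85.0, -40.2], [372.2, -272.4, 57.1, 84.3, -40.2]]
scene [130. 197.] [170 172  44] [[303.6, -539.1, 59.9, 88.4, 12.2], [317.8, -531.2, 58.8, 86.8, 12.2], [324.8, -527.2, 58.3, 86.0, 12.2]]
scene [375. 196.] [148 135 140] [[359.9, 272.5, 58.8, 87.1, 53.5], [373.1, 265.9, 57.8, 85.6, 53.5], [379.7, 262.6, 57.2, 84.8, 53.5]]
```

```bash
python3 -c "
from h import *
go((470,30,300,0))"
```

```text
at [255.1 570.2 230.7] yaw 65.9 q6 -0.0 F [0.3 0.1 0.4] op 1.002 t 0.1
(470, 30, 300, 0) [-0.405 -0.069 -0.417] [ 0.    6.59 -0.01]
```

>>> servo_tool(
  motion=[
    [1, -0.04, -0.07, -0.04, 0, 0.6, 0],
    [1, -0.08, -0.07, -0.08, 0, 1.3, 0],
    [1, -0.12, -0.07, -0.12, 0, 2.0, 0],
    [1, -0.16, -0.07, -0.16, 0, 2.6, 0],
    [1, -0.2, -0.07, -0.2, 0, 3.3, 0],
    [1, -0.24, -0.07, -0.25, 0, 3.9, 0],
    [1, -0.28, -0.07, -0.29, 0, 4.6, 0],
    [1, -0.32, -0.07, -0.33, 0, 5.3, 0],
    [1, -0.36, -0.07, -0.37, 0, 6, 0],
    [1, -0.405, -0.07, -0.417, 0, 6.6, 0],
    [1, -0.405, -0.07, -0.417, 0, 6.6, 0],
    [1, -0.405, -0.07, -0.417, 0, 6.6, 0],
  ],
)

```text
clock: 1.65
eef_pos: [470.2, 30.4, 301.0]
tcp_rot: [-1.57, 0.001, -0.003]
contact_force: [0.6, 0.5, 0.4]
opening: 1.002
```

Run:
```python
from h import *
import pickle
st=r.sense(); f=r.grab_frame("wrist"); pickle.dump(st,open("w1.pkl","wb"))
cv2.imwrite("pics/w1.png",f[:,:,::-1]); cv2.imwrite("pics/w1b.png",cv2.resize(f[:,:,::-1],(800,600),interpolation=3)); go()
```

```text
at [470.   31.1 301.1] yaw -0.1 q6 0.06 F [-0.1 -0.1  0.8] op 1.001 t 1.7
```

View pics/w1b.png

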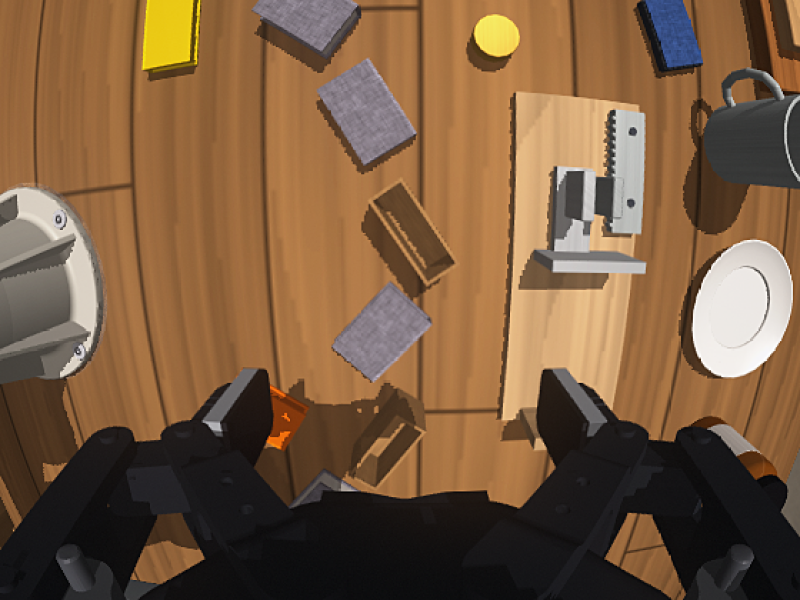

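Run:
```python
from h import *
import pickle
st=pickle.load(open("w1.pkl","rb"))
def W(z,*p):
    P=plane("wrist",np.array(p)/1.4286,z,st); print(z,P.round(1).tolist()); return P
print("K1"); W(60,(401,180),(455,262),(428,285),(370,207))
print("K2"); W(60,(390,414),(425,432),(377,488),(350,470))
c=np.array([(585,290),(562,318),(645,352),(622,332)])/2.667+[90,95]; print("K2top",plane("top",c,60).round(1).tolist())
print("board L edge"); W(12,(516,93),(508,255),(500,418)); W(12,(639,104))
print("rail top26"); W(26,(613,110),(645,112),(641,234),(610,232))
print("plates top71"); W(71,(568,170),(595,170),(568,219),(597,174),(623,178),(620,216))
print("fence top75"); W(75,(535,250),(645,262))
print("fence bot"); W(75,(550,272),(645,273))
o,_=ray("wrist",[(0,0)],st); print(o)
f=cv2.imread("pics/w1.png")[60:300,230:480]; cv2.imwrite("pics/w1c.png",cv2.resize(f,(625,600),interpolation=3))
```

```text
K1
60 [[468.2, 95.2], [513.3, 26.8], [490.7, 7.0], [442.6, 73.1]]
K2
60 [[456.8, -116.1], [489.8, -136.0], [442.0, -204.3], [415.6, -181.7]]
K2top [[484.8, -139.0], [456.9, -114.7], [420.2, -196.7], [441.0, -174.5]]
board L edge
12 [[575.2, 180.2], [569.6, 25.3], [572.5, -149.8]]
12 [[705.1, 182.6]]
rail top26
26 [[668.4, 170.2], [704.2, 172.6], [703.9, 51.5], [668.6, 52.0]]
plates top71
71 [[605.8, 107.2], [630.4, 108.8], [607.2, 66.2], [632.4, 105.6], [657.5, 104.0], [656.2, 71.0]]
fence top75
75 [[578.0, 40.0], [683.2, 32.0]]
fence bot
75 [[592.3, 21.7], [684.3, 22.1]]
[470.97962943  95.28577215 443.15765976]
```

View pics/w1c.png

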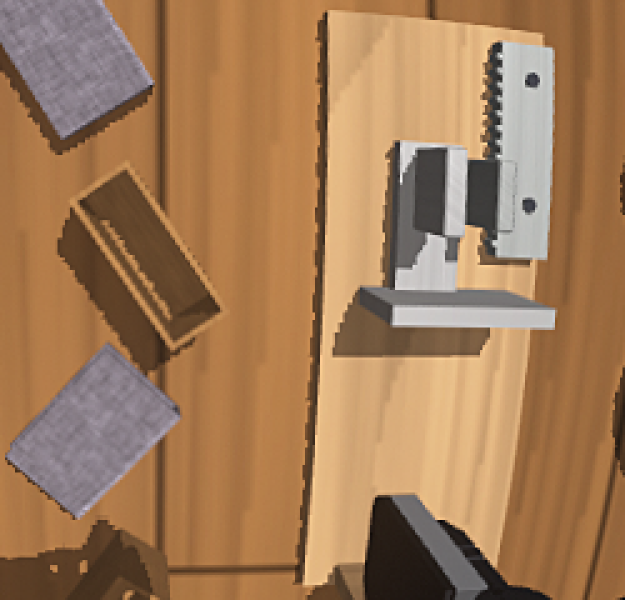

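```bash
python3 - <<'E'
from h import *
import pickle
st=pickle.load(open("w1.pkl","rb"))
def W(z,*p): return plane("wrist",np.array(p)/2.5+[230,60],z,st)
K=W(60,(127,163),(227,312),(177,350),(70,205)); print("K1",K.round(1).tolist(),rect(K))
F=W(75,(393,308),(554,310),(554,329),(393,327)); print("fence",F.round(1).tolist())
print("fix",W(71,(446,147),(467,147),(464,236),(442,236)).round(1).tolist())
print("tab",W(71,(498,160),(517,160),(514,234),(496,231)).round(1).tolist())
print("K2",rect(plane("wrist",np.array([(390,414),(425,432),(377,488),(350,470)])/1.4286,60,st)))
E
sed -n 1,1p /dev/null
```

```text
K1 [[468.3, 96.1], [516.1, 25.1], [492.1, 6.3], [441.5, 76.5]] [480.2  51.2  33.2  86.7  35.8]
fence [[594.5, 30.4], [683.4, 31.2], [684.6, 21.4], [595.1, 21.2]]
fix [[619.7, 108.3], [630.8, 109.1], [631.1, 65.8], [619.3, 65.4]]
tab [[647.9, 104.0], [658.5, 104.8], [658.7, 68.1], [648.5, 69.1]]
K2 [ 450.1 -159.2   38.5   83.4  -35. ]
```

Run:
```python
from h import *
go((480,51,130,36),(480,51,26,36))
# crate
im=cv2.imread("pics/top0.png"); H,S,V=cv2.split(cv2.cvtColor(im,cv2.COLOR_BGR2HSV))
m=np.zeros(H.shape,bool); m[115:225,345:445]=1; m&=(V<95)
for b in blobs(m,500):
    print(rect(plane("top",cv2.convexHull(b)[:,0],70)), rect(b))
print(plane("top",[(355,153),(411,124),(436,188),(381,213)],70).round())
```

```text
at [470.   31.1 301.1] yaw -0.1 q6 0.06 F [-0.1 -0.1  0.8] op 1.001 t 1.7
(480, 51, 130, 36) [0.01  0.171 0.02 ] [-0.   -3.61 -0.  ]
(480, 51, 26, 36) [0.01  0.275 0.02 ] [-0.   -3.61 -0.  ]
[ 566.9 -372.3  181.5  233.2  -75.5] [394.6 171.6  66.   86.9 -17.7]
[[ 620. -268.]
 [ 698. -426.]
 [ 517. -480.]
 [ 453. -328.]]
```

>>> servo_tool(
  motion=[
    [0.6, 0.005, 0.06, 0.01, 0, -1, 0],
    [0.6, 0.01, 0.115, 0.02, 0, -2, 0],
    [0.6, 0.01, 0.171, 0.02, 0, -3, 0],
    [0.6, 0.01, 0.175, 0.02, 0, -3.6, 0],
    [0.6, 0.01, 0.175, 0.02, 0, -3.6, 0],
    [0.6, 0.01, 0.22, 0.02, 0, -3.6, 0],
    [0.6, 0.01, 0.275, 0.02, 0, -3.6, 0],
    [0.6, 0.01, 0.275, 0.02, 0, -3.6, 0],
    [-1, 0.01, 0.275, 0.02, 0, -3.6, 0],
    [-1, 0.01, 0.275, 0.02, 0, -3.6, 0],
    [-1, 0.01, 0.275, 0.02, 0, -3.6, 0],
    [-1, 0.01, 0.275, 0.02, 0, -3.6, 0],
  ],
  grip_force=25,
)

```text
clock: 3.2
eef_pos: [482.4, 50.8, 28.7]
tcp_rot: [-1.573, -0.004, 0.626]
contact_force: [-1.1, 1.9, 8.8]
opening: 0.396
```

Run:
```python
from h import *
go((480,51,150,36),(530,-300,150,-75.5))
```

```text
at [482.4  50.8  28.7] yaw 35.9 q6 -0.52 F [-1.1  1.9  8.8] op 0.396 t 3.2
(480, 51, 150, 36) [-0.001 -0.121  0.001] [ 0.01 -0.01  0.02]
(530, -300, 150, -75.5) [-0.166 -0.121 -0.312] [ 0.02 -6.86  0.01]
```

Run:
```python
from h import *
go((612,-360,170,-75.5))
```

```text
at [482.4  50.8  28.7] yaw 35.9 q6 -0.52 F [-1.1  1.9  8.8] op 0.396 t 3.2
(612, -360, 170, -75.5) [-0.135 -0.141 -0.409] [ 0.02 -6.86  0.01]
```

>>> servo_tool(
  motion=[
    [-1, 0, -0.06, 0, 0, 0, 0],
    [-1, 0, -0.12, 0, 0, 0, 0],
    [-1, -0.02, -0.14, -0.05, 0, -0.8, 0],
    [-1, -0.035, -0.141, -0.1, 0, -1.7, 0],
    [-1, -0.05, -0.141, -0.15, 0, -2.5, 0],
    [-1, -0.067, -0.141, -0.2, 0, -3.4, 0],
    [-1, -0.083, -0.141, -0.25, 0, -4.3, 0],
    [-1, -0.1, -0.141, -0.3, 0, -5.1, 0],
    [-1, -0.117, -0.141, -0.35, 0, -6, 0],
    [-1, -0.135, -0.141, -0.409, 0, -6.86, 0],
    [-1, -0.135, -0.141, -0.409, 0, -6.86, 0],
    [-1, -0.135, -0.141, -0.409, 0, -6.86, 0],
  ],
)

```text
clock: 4.7
eef_pos: [610.7, -359.9, 168.4]
tcp_rot: [-1.571, 0.0, 1.822]
contact_force: [-0.0, 0.8, -0.0]
opening: 0.396
```

Run:
```python
from h import *
import pickle
go()
st=r.sense(); f=r.grab_frame("wrist"); pickle.dump(st,open("w2.pkl","wb"))
cv2.imwrite("pics/w2.png",f[:,:,::-1])
```

```text
at [ 610.7 -359.9  168.4] yaw 104.4 q6 -2.36 F [-0.   0.8 -0. ] op 0.396 t 4.7
```

View pics/w2.png

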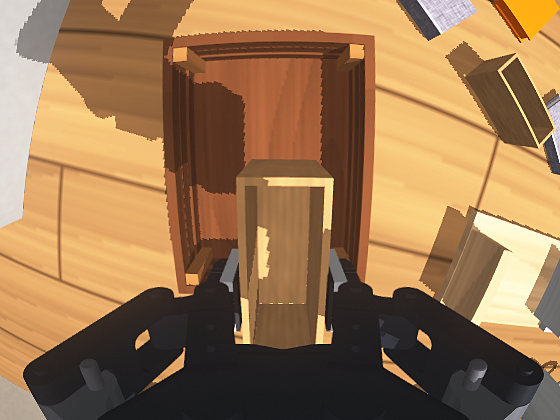

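Run:
```python
from h import *
import pickle
st=pickle.load(open("w2.pkl","rb"))
P=plane("wrist",[(164,38),(375,36),(369,180),(168,180),(180,291)],70,st); print(P.round(1).tolist(), np.hypot(*(P[0]-P[1])))
d=P[1]-P[0]; print(np.degrees(np.arctan2(d[1],d[0])))
d=P[0]-P[4]; print(np.degrees(np.arctan2(d[1],d[0])),np.hypot(*d))
```

```text
[[500.0, -482.9], [461.2, -327.4], [570.2, -302.9], [608.3, -453.9], [702.5, -429.8]] 160.2543412101354
104.01783177759482
-165.29932305038483 209.35289438308715
```

Run:
```python
from h import *
go((626,-367,168,104.5),(626,-367,40,104.5))
```

```text
at [ 610.6 -359.3  168.3] yaw 104.4 q6 -2.36 F [ 0.3  0.2 -0.8] op 0.397 t 4.8
(626, -367, 168, 104.5) [-0.011  0.    -0.013] [ 0.   -0.01 -0.  ]
(626, -367, 40, 104.5) [-0.011  0.128 -0.013] [ 0.   -0.01 -0.  ]
```

>>> servo_tool(
  motion=[
    [-1, -0.011, 0.02, -0.013, 0, 0, 0],
    [-1, -0.011, 0.07, -0.013, 0, 0, 0],
    [-1, -0.011, 0.12, -0.013, 0, 0, 0],
    [-1, -0.011, 0.129, -0.013, 0, 0, 0],
    [-1, -0.011, 0.129, -0.013, 0, 0, 0],
    [0.3, -0.011, 0.129, -0.013, 0, 0, 0],
    [0.3, -0.011, 0.129, -0.013, 0, 0, 0],
    [0.3, -0.011, 0.129, -0.013, 0, 0, 0],
    [0.3, -0.011, 0.07, -0.013, 0, 0, 0],
    [0.3, -0.011, 0.01, -0.013, 0, 0, 0],
    [0.3, -0.011, -0.03, -0.013, 0, 0, 0],
    [0.3, -0.011, -0.03, -0.013, 0, 0, 0],
  ],
)

```text
clock: 6.25
eef_pos: [628.3, -368.6, 202.2]
tcp_rot: [-1.576, 0.005, 1.824]
contact_force: [0.2, 0.6, -0.6]
opening: 0.647
```

Run:
```python
from h import *
f=r.grab_frame("top"); im=np.ascontiguousarray(f[:,:,::-1]); cv2.imwrite("pics/top1.png",im)
a=cv2.absdiff(im,cv2.imread("pics/top0.png")).max(2)>40
a[:115]=0;a[300:]=0
for b in blobs(a,25): print(rect(b))
f=r.grab_frame("wrist"); import pickle; pickle.dump(r.sense(),open("w3.pkl","wb")); im2=f[:,:,::-1]; cv2.imwrite("pics/w3.png",im2)
print(plane("top",[(319,218)],60))
go()
cv2.imwrite("pics/c3.png",np.hstack([cv2.resize(im[150:300,230:380],(400,400),interpolation=3),cv2.resize(im2,(400,300))[:,:] if 0 else cv2.copyMakeBorder(cv2.resize(im2,(400,300)),0,100,0,0,0)]))
```

```text
[483.5 277.   27.   44.    0. ]
[452.8 264.7  23.5  32.3  76. ]
[385.5 274.5  49.  103.  -90. ]
[504.7 245.5   3.5  13.3  11.3]
[411.5 237.6   5.7  41.2  84.8]
[318.5 225.2   5.4  38.4 -66.4]
[320.7 220.    5.8  16.6 -56.3]
[348.5 252.7  16.9 101.7  30.1]
[508.4 214.3   9.6  25.5  11.3]
[243. 248. 102. 190. -90.]
[275.3 191.1   8.8  65.5 -67.5]
[174.  185.   11.3  11.3  45. ]
[506.  187.5   6.   23.    0. ]
[237. 173.   8.  32. -90.]
[396.5 121.5   9.9  18.4  45. ]
[430.5 172.  111.  112.    0. ]
[538. 171.  42. 112.   0.]
[488.  127.2  14.6  48.1 -44.1]
[421.5 117.    4.   13.  -90. ]
[[ 445.36563463 -163.36115281]]
at [ 626.1 -367.4  197.4] yaw 104.5 q6 -2.36 F [-0.3  0.5 -1.3] op 0.65 t 6.3
```

View pics/c3.png

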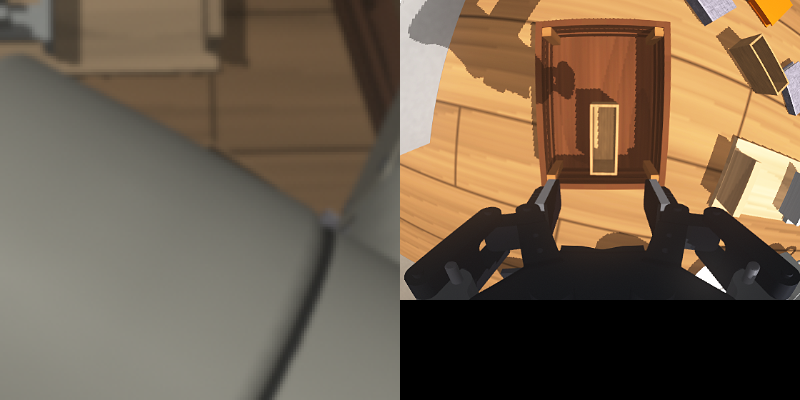

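Run:
```python
from h import *
import pickle
st=pickle.load(open("w3.pkl","rb"))
P=plane("wrist",[((757-400)*1.4,63*1.4)],30,st); print(P)
st=pickle.load(open("w2.pkl","rb"))
P=plane("wrist",[(470,75),(515,55),(551,140)],60,st); print(P.round().tolist())
go((450,-160,200,-35))
```

```text
[[ 449.25706356 -167.69180728]]
[[458.0, -236.0], [417.0, -190.0], [476.0, -120.0]]
at [ 626.1 -367.4  197.4] yaw 104.5 q6 -2.36 F [-0.3  0.5 -1.3] op 0.65 t 6.3
(450, -160, 200, -35) [ 0.245 -0.003  0.119] [ 0.   -4.05 -0.  ]
```

>>> servo_tool(
  motion=[
    [0.6, 0.02, 0, 0.01, 0, 1, 0],
    [0.6, 0.05, 0, 0.02, 0, 2, 0],
    [0.6, 0.075, 0, 0.035, 0, 3, 0],
    [0.6, 0.1, 0, 0.045, 0, 4, 0],
    [0.6, 0.12, 0, 0.06, 0, 5, 0],
    [0.6, 0.15, 0, 0.07, 0, 6, 0],
    [0.6, 0.17, 0, 0.08, 0, 7, 0],
    [0.6, 0.2, 0, 0.1, 0, 8, 0],
    [0.6, 0.22, 0, 0.11, 0, 9, 0],
    [0.6, 0.245, 0, 0.119, 0, 10, 0],
    [0.6, 0.245, 0, 0.119, 0, 11, 0],
    [0.6, 0.245, 0, 0.119, 0, 12, 0],
  ],
)

```text
clock: 7.85
eef_pos: [448.5, -159.3, 195.8]
tcp_rot: [-1.571, 0.003, -0.276]
contact_force: [0.3, -0.1, 0.5]
opening: 0.803
```

Run:
```python
from h import *
go((450,-160,200,-35))
```

```text
at [ 448.5 -159.3  195.8] yaw -15.8 q6 -0.07 F [ 0.3 -0.1  0.5] op 0.803 t 7.8
(450, -160, 200, -35) [ 0.002 -0.004 -0.   ] [ 0.    1.92 -0.02]
```

>>> servo_tool(
  motion=[
    [0.6, 0.002, 0, 0, 0, 1, 0],
    [0.6, 0.002, 0, 0, 0, 1.9, 0],
    [0.6, 0.002, 0, 0, 0, 1.9, 0],
  ],
)

```text
clock: 8.22
eef_pos: [450.7, -160.2, 195.9]
tcp_rot: [-1.571, 0.003, -0.601]
contact_force: [0.5, -0.9, 0.7]
opening: 0.802
```

Run:
```python
from h import *
import pickle
st=r.sense(); f=r.grab_frame("wrist"); pickle.dump(st,open("w4.pkl","wb"))
cv2.imwrite("pics/w4.png",f[:,:,::-1]); go((450,-160,26,-35))
```

```text
at [ 450.9 -160.3  196.2] yaw -34.3 q6 0.25 F [ 0.9  0.1 -0.8] op 0.799 t 8.3
(450, -160, 26, -35) [-0.001  0.17  -0.   ] [ 0.    0.07 -0.01]
```

View pics/w4.png

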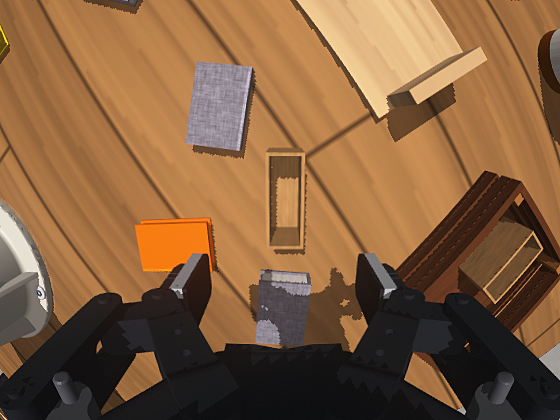

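Run:
```python
from h import *
import pickle
st=pickle.load(open("w4.pkl","rb"))
P=plane("wrist",[(267,154),(304,154),(304,250),(267,250)],60,st); print(rect(P))
x,y=P.mean(0); go((x,y,90,-35),(x,y,26,-35))
# books & wall here
print("C",rect(plane("wrist",[(197,63),(247,66),(241,152),(188,147)],20,st)))
print("D top edge",plane("wrist",[(260,278),(310,281)],30,st).round(1))
```

```text
[ 451.4 -164.    34.1   87.6  -34.5]
at [ 450.9 -160.3  196.2] yaw -34.3 q6 0.25 F [ 0.9  0.1 -0.8] op 0.799 t 8.3
(np.float64(451.35639705656695), np.float64(-163.9351186249063), 90, -35) [ 0.003  0.106 -0.003] [ 0.    0.07 -0.01]
(np.float64(451.35639705656695), np.float64(-163.9351186249063), 26, -35) [ 0.003  0.17  -0.003] [ 0.    0.07 -0.01]
C [447.3 -54.3  54.4  85.3 -41.3]
D top edge [[ 379.6 -221.4]
 [ 421.2 -254.3]]
```

>>> servo_tool(
  motion=[
    [0.6, 0.003, 0.06, -0.003, 0, 0.07, 0],
    [0.6, 0.003, 0.11, -0.003, 0, 0.07, 0],
    [0.6, 0.003, 0.16, -0.003, 0, 0.07, 0],
    [0.6, 0.003, 0.17, -0.003, 0, 0.07, 0],
    [-1, 0.003, 0.17, -0.003, 0, 0.07, 0],
    [-1, 0.003, 0.17, -0.003, 0, 0.07, 0],
    [-1, 0.003, 0.17, -0.003, 0, 0.07, 0],
    [-1, 0.003, 0.17, -0.003, 0, 0.07, 0],
    [-1, 0.003, 0.12, -0.003, 0, 0.07, 0],
    [-1, 0.003, 0.06, -0.003, 0, 0.07, 0],
    [-1, 0.003, 0.02, -0.003, 0, 0.07, 0],
  ],
)

```text
clock: 9.65
eef_pos: [453.2, -165.0, 180.8]
tcp_rot: [-1.57, -0.004, -0.614]
contact_force: [0.2, -0.5, -0.9]
opening: 0.392
```

Run:
```python
from h import *
go((536.5,-390.5,180,-75.5))
```

```text
at [ 453.2 -165.   180.8] yaw -35.2 q6 0.26 F [ 0.2 -0.5 -0.9] op 0.392 t 9.7
(536.5, -390.5, 180, -75.5) [ 0.198  0.001 -0.136] [-0.01  4.03  0.02]
```

>>> servo_tool(
  motion=[
    [-1, 0.05, 0, -0.035, 0, 1, 0],
    [-1, 0.1, 0, -0.07, 0, 2, 0],
    [-1, 0.15, 0, -0.1, 0, 3, 0],
    [-1, 0.198, 0, -0.136, 0, 4, 0],
    [-1, 0.198, 0, -0.136, 0, 4.03, 0],
    [-1, 0.198, 0, -0.136, 0, 4.03, 0],
    [-1, 0.198, 0.06, -0.136, 0, 4.03, 0],
    [-1, 0.198, 0.1, -0.136, 0, 4.03, 0],
    [-1, 0.198, 0.13, -0.136, 0, 4.03, 0],
    [-1, 0.198, 0.141, -0.136, 0, 4.03, 0],
    [-1, 0.198, 0.141, -0.136, 0, 4.03, 0],
  ],
)

```text
clock: 11.02
eef_pos: [535.9, -388.9, 37.3]
tcp_rot: [-1.571, 0.0, -1.316]
contact_force: [0.6, 0.4, -0.3]
opening: 0.4
```

>>> servo_tool(
  motion=[
    [0.3, 0, 0, 0, 0, 0, 0],
    [0.3, 0, 0, 0, 0, 0, 0],
    [0.3, 0, 0, 0, 0, 0, 0],
    [0.3, 0, -0.05, 0, 0, 0, 0],
    [0.3, 0, -0.11, 0, 0, 0, 0],
    [0.3, 0, -0.15, 0, 0, 0, 0],
    [0.3, 0, -0.15, 0, 0, 0, 0],
  ],
)

```text
clock: 11.9
eef_pos: [537.6, -391.4, 190.6]
tcp_rot: [-1.566, -0.005, -1.318]
contact_force: [0.3, 0.8, -0.2]
opening: 0.649
```

Run:
```python
from h import *
f=r.grab_frame("wrist"); cv2.imwrite("pics/w5.png",f[:,:,::-1])
go((639.3,86.5,190,0),(639.3,86.5,38,0))
```

```text
at [ 536.5 -390.6  188.1] yaw -75.5 q6 0.69 F [-0.3  0.1 -0.2] op 0.65 t 11.9
(639.3, 86.5, 190, 0) [-0.436 -0.003  0.219] [-0.   -7.55  0.02]
(639.3, 86.5, 38, 0) [-0.437  0.149  0.219] [-0.   -7.55  0.02]
```

>>> servo_tool(
  motion=[
    [0.6, -0.045, 0, 0.02, 0, -0.9, 0],
    [0.6, -0.09, 0, 0.045, 0, -1.7, 0],
    [0.6, -0.135, 0, 0.07, 0, -2.5, 0],
    [0.6, -0.18, 0, 0.09, 0, -3.3, 0],
    [0.6, -0.225, 0, 0.11, 0, -4.1, 0],
    [0.6, -0.27, 0, 0.135, 0, -4.9, 0],
    [0.6, -0.315, 0, 0.155, 0, -5.7, 0],
    [0.6, -0.36, 0, 0.18, 0, -6.5, 0],
    [0.6, -0.4, 0, 0.2, 0, -7.2, 0],
    [0.6, -0.436, 0, 0.219, 0, -7.55, 0],
    [0.6, -0.436, 0, 0.219, 0, -7.55, 0],
    [0.6, -0.436, 0, 0.219, 0, -7.55, 0],
  ],
)

```text
clock: 13.45
eef_pos: [637.8, 86.5, 184.9]
tcp_rot: [-1.571, 0.002, -0.0]
contact_force: [-0.5, -0.7, -1.0]
opening: 0.803
```

Run:
```python
from h import *
import pickle
st=r.sense(); f=r.grab_frame("wrist"); pickle.dump(st,open("w6.pkl","wb"))
a=cv2.imread("pics/w5.png"); cv2.imwrite("pics/w6.png",f[:,:,::-1]); 
cv2.imwrite("pics/c6.png",np.hstack([cv2.resize(f[40:340,150:450,::-1],(500,500),interpolation=3),cv2.resize(a[0:300,100:280+120],(300,300)) .repeat(1,0) if 0 else cv2.copyMakeBorder(cv2.resize(a[0:300,100:400],(300,300)),0,200,0,0,0)]))
go((639.3,86.5,90,0),(639.3,86.5,34,0))
```

```text
at [638.   86.  185.2] yaw -0.1 q6 0.13 F [ 0.6  0.3 -0.2] op 0.801 t 13.5
(639.3, 86.5, 90, 0) [0.002 0.095 0.001] [ 0.   -0.01 -0.01]
(639.3, 86.5, 34, 0) [0.002 0.151 0.001] [ 0.   -0.01 -0.01]
```

View pics/c6.png

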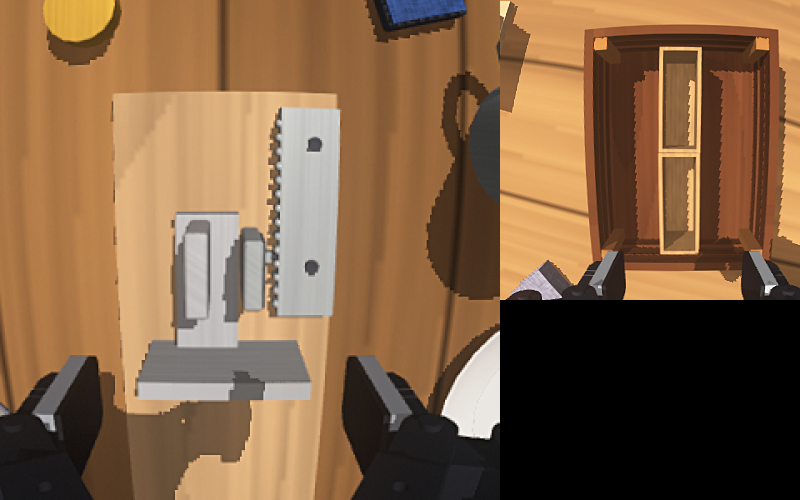

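Run:
```python
from h import *
import pickle
st=pickle.load(open("w6.pkl","rb"))
W=lambda z,*p: print(z,plane("wrist",np.array(p)*.6+[150,40],z,st).round(1).tolist())
W(71,(187,222),(210,222),(207,318),(184,318)); W(71,(245,228),(263,228),(263,310),(245,310))
W(75,(138,398),(311,400),(138,382),(311,382)); W(12,(113,94),(338,94),(123,400),(329,330)); W(26,(278,108),(340,110),(332,317),(270,316))
```

```text
71 [[621.6, 113.8], [632.6, 113.8], [630.8, 65.7], [619.3, 65.7]]
71 [[649.3, 110.9], [657.9, 110.9], [658.6, 69.8], [649.7, 69.9]]
75 [[594.3, 22.7], [684.8, 21.4], [594.9, 32.0], [684.2, 31.9]]
12 [[575.2, 181.4], [705.6, 181.5], [573.1, -11.3], [705.1, 37.7]]
26 [[669.0, 171.1], [703.8, 171.1], [703.4, 50.9], [666.3, 51.8]]
```

>>> servo_tool(
  motion=[
    [0.6, 0.002, 0.05, 0.001, 0, 0, 0],
    [0.6, 0.002, 0.1, 0.001, 0, 0, 0],
    [0.6, 0.002, 0.14, 0.001, 0, 0, 0],
    [0.6, 0.002, 0.151, 0.001, 0, 0, 0],
    [0.6, 0.002, 0.151, 0.001, 0, 0, 0],
    [-1, 0.002, 0.151, 0.001, 0, 0, 0],
    [-1, 0.002, 0.151, 0.001, 0, 0, 0],
    [-1, 0.002, 0.151, 0.001, 0, 0, 0],
    [-1, 0.002, 0.151, 0.001, 0, 0, 0],
    [-1, 0.002, 0.151, 0.001, 0, 0, 0],
    [-1, 0.002, 0.151, 0.001, 0, 0, 0],
  ],
  grip_force=40,
)

```text
clock: 14.88
eef_pos: [634.6, 87.8, 37.5]
tcp_rot: [-1.572, 0.011, -0.0]
contact_force: [-29.6, -0.0, 30.1]
opening: 0.365
```

>>> servo_tool(
  motion=[
    [-1, -0.003, -0.002, 0, 0, 0, 0],
    [-1, -0.005, -0.003, 0, 0, 0, 0],
    [-1, -0.005, -0.003, 0, 0, 0, 0],
    [-1, -0.005, -0.003, 0.01, 0, 0, 0],
    [-1, -0.005, -0.003, 0.02, 0, 0, 0],
    [-1, -0.005, -0.003, 0.03, 0, 0, 0],
    [-1, -0.005, -0.003, 0.04, 0, 0, 0],
    [-1, -0.005, -0.003, 0.05, 0, 0, 0],
    [-1, -0.005, -0.003, 0.058, 0, 0, 0],
    [-1, -0.005, -0.003, 0.06, 0, 0, 0],
    [-1, -0.005, -0.003, 0.06, 0, 0, 0],
  ],
)

```text
clock: 16.25
eef_pos: [634.4, 147.9, 38.0]
tcp_rot: [-1.571, 0.003, 0.0]
contact_force: [-7.8, -0.9, -7.4]
opening: 0.36
```

>>> servo_tool(
  motion=[
    [-1, 0, 0, 0.002, 0, 0, 0],
    [-1, 0, 0, 0.003, 0, 0, 0],
    [-1, 0, 0, 0.003, 0, 0, 0],
  ],
)

```text
clock: 16.62
eef_pos: [634.3, 148.0, 37.9]
tcp_rot: [-1.575, 0.003, 0.001]
contact_force: [-6.8, -15.6, -5.9]
opening: 0.357
```

>>> servo_tool(
  motion=[
    [-1, 0.004, 0, -0.001, 0, 0, 0],
    [0.3, 0.004, 0, -0.001, 0, 0, 0],
    [0.3, 0.004, 0, -0.001, 0, 0, 0],
    [0.3, 0.004, 0, -0.001, 0, 0, 0],
    [0.3, 0.004, -0.05, -0.001, 0, 0, 0],
    [0.3, 0.004, -0.11, -0.001, 0, 0, 0],
    [0.3, 0.004, -0.15, -0.001, 0, 0, 0],
    [0.3, 0.004, -0.15, -0.001, 0, 0, 0],
  ],
)

```text
clock: 17.62
eef_pos: [642.4, 150.7, 193.0]
tcp_rot: [-1.569, -0.008, -0.0]
contact_force: [0.3, -0.7, -0.6]
opening: 0.648
```

Run:
```python
from h import *
go((379.5,261.5,190,53.4))
```

```text
at [642.4 150.7 193. ] yaw -0.0 q6 0.23 F [ 0.3 -0.7 -0.6] op 0.648 t 17.6
(379.5, 261.5, 190, 53.4) [-0.263  0.001  0.111] [ 0.01 -5.34  0.05]
```

>>> servo_tool(
  motion=[
    [1, -0.045, 0, 0.02, 0, -0.9, 0],
    [1, -0.09, 0, 0.04, 0, -1.8, 0],
    [1, -0.135, 0, 0.06, 0, -2.7, 0],
    [1, -0.18, 0, 0.08, 0, -3.6, 0],
    [1, -0.225, 0, 0.1, 0, -4.5, 0],
    [1, -0.263, 0, 0.111, 0, -5.34, 0],
    [1, -0.263, 0, 0.111, 0, -5.34, 0],
    [1, -0.263, 0, 0.111, 0, -5.34, 0],
  ],
)

```text
clock: 18.62
eef_pos: [377.3, 261.2, 188.2]
tcp_rot: [-1.571, -0.0, 0.931]
contact_force: [0.3, 1.3, 0.3]
opening: 1.003
```

```bash
cat >> h.py <<'E'
def book(z,name,tgt):
    "rectangle on plane z of the grey-violet blob nearest tgt in a fresh wrist view; w,h and short-side angle"
    st=r.sense(); f=r.grab_frame("wrist"); cv2.imwrite(f"pics/{name}.png",f[:,:,::-1])
    lab=cv2.cvtColor(np.ascontiguousarray(f),cv2.COLOR_RGB2LAB).astype(int)
    m=((lab[:,:,2]<130)&(lab[:,:,2]>112)&(lab[:,:,0]>80)).astype(np.uint8); m=cv2.morphologyEx(m,cv2.MORPH_OPEN,np.ones((5,5)))
    R=[rect(plane("wrist",b,z,st)) for b in blobs(m,500)]
    return min(R,key=lambda q:np.hypot(*(q[:2]-tgt)))
E
python3 - <<'E'
from h import *
q=book(30,"bA",(379.5,261.5)); print(q); go((q[0],q[1],9,q[4]))
E
```

```text
[378.  263.6  55.7  84.9  53.7]
at [377.6 261.1 188.2] yaw 53.3 q6 -0.33 F [ 0.8  0.3 -0.4] op 1.002 t 18.7
(np.float64(378.0), np.float64(263.6), 9, np.float64(53.7)) [0.002 0.179 0.001] [ 0.   -0.04  0.  ]
```

>>> servo_tool(
  motion=[
    [1, 0.002, 0.06, 0.001, 0, 0, 0],
    [1, 0.002, 0.12, 0.001, 0, 0, 0],
    [1, 0.002, 0.17, 0.001, 0, 0, 0],
    [1, 0.002, 0.185, 0.001, 0, 0, 0],
    [1, 0.002, 0.185, 0.001, 0, 0, 0],
    [-1, 0.002, 0.185, 0.001, 0, 0, 0],
    [-1, 0.002, 0.185, 0.001, 0, 0, 0],
    [-1, 0.002, 0.185, 0.001, 0, 0, 0],
    [-1, 0.002, 0.185, 0.001, 0, 0, 0],
  ],
  grip_force=40,
)

```text
clock: 19.8
eef_pos: [378.4, 264.0, 5.1]
tcp_rot: [-1.572, -0.003, 0.932]
contact_force: [0.6, -1.0, 6.4]
opening: 0.647
```

Run:
```python
from h import *
go((378,263,150,53.7),(639.4,-95,150,0))
```

```text
at [378.4 264.    5.1] yaw 53.4 q6 -0.33 F [ 0.6 -1.   6.4] op 0.647 t 19.8
(378, 263, 150, 53.7) [-0.001 -0.145 -0.   ] [ 0.01 -0.03  0.02]
(639.4, -95, 150, 0) [-0.132 -0.145 -0.424] [-0.    5.34  0.02]
```

>>> servo_tool(
  motion=[
    [-1, 0, -0.05, 0, 0, 0, 0],
    [-1, 0, -0.11, 0, 0, 0, 0],
    [-1, -0.015, -0.145, -0.05, 0, 0.6, 0],
    [-1, -0.03, -0.145, -0.1, 0, 1.2, 0],
    [-1, -0.047, -0.145, -0.15, 0, 1.9, 0],
    [-1, -0.062, -0.145, -0.2, 0, 2.5, 0],
    [-1, -0.078, -0.145, -0.25, 0, 3.1, 0],
    [-1, -0.093, -0.145, -0.3, 0, 3.8, 0],
    [-1, -0.11, -0.145, -0.35, 0, 4.4, 0],
    [-1, -0.125, -0.145, -0.4, 0, 5, 0],
    [-1, -0.132, -0.145, -0.424, 0, 5.34, 0],
    [-1, -0.132, -0.145, -0.424, 0, 5.34, 0],
  ],
)

```text
clock: 21.3
eef_pos: [639.7, -97.2, 149.4]
tcp_rot: [-1.571, -0.002, -0.002]
contact_force: [-0.6, -0.6, -1.2]
opening: 0.644
```

Run:
```python
from h import *
go((639.4,-94,60,0),(639.4,-94,18,0))
print(book(140+5,"bA2",(639,-95)))
```

```text
at [639.7 -97.2 149.4] yaw -0.1 q6 -0.15 F [-0.6 -0.6 -1.2] op 0.644 t 21.3
(639.4, -94, 60, 0) [-0.001  0.089  0.003] [ 0.   -0.01  0.01]
(639.4, -94, 18, 0) [-0.001  0.131  0.003] [ 0.   -0.01  0.01]
[640.1 -95.7  67.4  95.9 -89.4]
```

>>> servo_tool(
  motion=[
    [-1, -0.001, 0.05, 0.003, 0, 0, 0],
    [-1, -0.001, 0.1, 0.003, 0, 0, 0],
    [-1, -0.001, 0.125, 0.003, 0, 0, 0],
    [-1, -0.001, 0.131, 0.003, 0, 0, 0],
    [-1, -0.001, 0.131, 0.003, 0, 0, 0],
    [0.7, -0.001, 0.131, 0.003, 0, 0, 0],
    [0.7, -0.001, 0.131, 0.003, 0, 0, 0],
    [0.7, -0.001, 0.131, 0.003, 0, 0, 0],
    [0.7, -0.001, 0.08, 0.003, 0, 0, 0],
    [0.7, -0.001, 0.02, 0.003, 0, 0, 0],
    [0.7, -0.001, -0.04, 0.003, 0, 0, 0],
    [0.7, -0.001, -0.04, 0.003, 0, 0, 0],
  ],
)

```text
clock: 22.85
eef_pos: [641.1, -93.2, 194.2]
tcp_rot: [-1.572, -0.01, -0.0]
contact_force: [-0.1, -0.4, -0.5]
opening: 0.849
```

Run:
```python
from h import *
print(book(42,"bA3",(639,-95)))
go((369.5,-272.5,190,-39.5))
```

```text
[ 6.38e+02 -9.17e+01  5.48e+01  8.48e+01  6.00e-01]
at [639.3 -92.9 191.1] yaw -0.0 q6 -0.15 F [-0.6  0.7 -0.7] op 0.852 t 22.9
(369.5, -272.5, 190, -39.5) [-0.27 -0.   -0.18] [-0.01  3.95  0.03]
```

>>> servo_tool(
  motion=[
    [1, -0.045, 0, -0.03, 0, 0.7, 0],
    [1, -0.09, 0, -0.06, 0, 1.4, 0],
    [1, -0.135, 0, -0.09, 0, 2, 0],
    [1, -0.18, 0, -0.12, 0, 2.7, 0],
    [1, -0.225, 0, -0.15, 0, 3.3, 0],
    [1, -0.27, 0, -0.18, 0, 3.95, 0],
    [1, -0.27, 0, -0.18, 0, 3.95, 0],
    [1, -0.27, 0, -0.18, 0, 3.95, 0],
  ],
)

```text
clock: 23.9
eef_pos: [367.5, -272.4, 187.5]
tcp_rot: [-1.571, 0.001, -0.69]
contact_force: [0.2, -0.1, 0.2]
opening: 1.001
```

Run:
```python
from h import *
q=book(30,"bD",(369.5,-272.5)); print(q); go((q[0],q[1],4,q[4]))
```

```text
[ 371.8 -272.8   55.6   85.2  -39.5]
at [ 368.  -272.2  187.7] yaw -39.5 q6 0.05 F [-0.2  0.4  0.6] op 1.003 t 23.9
(np.float64(371.8), np.float64(-272.8), 4, np.float64(-39.5)) [0.003 0.184 0.002] [-0.    0.   -0.01]
```

>>> servo_tool(
  motion=[
    [1, 0.003, 0.06, 0.002, 0, 0, 0],
    [1, 0.003, 0.12, 0.002, 0, 0, 0],
    [1, 0.003, 0.17, 0.002, 0, 0, 0],
    [1, 0.003, 0.184, 0.002, 0, 0, 0],
    [1, 0.003, 0.184, 0.002, 0, 0, 0],
    [-1, 0.003, 0.184, 0.002, 0, 0, 0],
    [-1, 0.003, 0.184, 0.002, 0, 0, 0],
    [-1, 0.003, 0.184, 0.002, 0, 0, 0],
    [-1, 0.003, 0.184, 0.002, 0, 0, 0],
  ],
)

```text
clock: 25.08
eef_pos: [372.5, -273.7, 6.1]
tcp_rot: [-1.57, -0.003, -0.69]
contact_force: [-0.6, 1.9, 7.9]
opening: 0.645
```

Run:
```python
from h import *
go((639.4,-5,150,0))
```

```text
at [ 372.5 -273.7    6.1] yaw -39.5 q6 0.05 F [-0.6  1.9  7.9] op 0.645 t 25.1
(639.4, -5, 150, 0) [ 0.035 -0.144  0.377] [ 0.   -3.95  0.02]
```

>>> servo_tool(
  motion=[
    [-1, 0, -0.05, 0, 0, 0, 0],
    [-1, 0, -0.11, 0, 0, 0, 0],
    [-1, 0.005, -0.144, 0.05, 0, -0.5, 0],
    [-1, 0.01, -0.144, 0.1, 0, -1.1, 0],
    [-1, 0.015, -0.144, 0.15, 0, -1.6, 0],
    [-1, 0.02, -0.144, 0.2, 0, -2.1, 0],
    [-1, 0.025, -0.144, 0.25, 0, -2.6, 0],
    [-1, 0.03, -0.144, 0.3, 0, -3.1, 0],
    [-1, 0.033, -0.144, 0.35, 0, -3.6, 0],
    [-1, 0.035, -0.144, 0.377, 0, -3.95, 0],
    [-1, 0.035, -0.144, 0.377, 0, -3.95, 0],
    [-1, 0.035, -0.144, 0.377, 0, -3.95, 0],
  ],
)

```text
clock: 26.58
eef_pos: [637.6, -4.8, 148.9]
tcp_rot: [-1.571, -0.0, -0.001]
contact_force: [-0.6, 0.2, -1.2]
opening: 0.642
```

Run:
```python
from h import *
go((639,-5,18.5,0))
print(book(180,"bD2",(639,-5)))
```

```text
at [637.6  -4.8 148.9] yaw -0.1 q6 -0.01 F [-0.6  0.2 -1.2] op 0.642 t 26.6
(639, -5, 18.5, 0) [ 0.001  0.13  -0.   ] [ 0.   -0.01  0.  ]
[643.1  12.6  50.8  62.5 -89.2]
```

>>> servo_tool(
  motion=[
    [-1, 0.001, 0.05, 0, 0, 0, 0],
    [-1, 0.001, 0.1, 0, 0, 0, 0],
    [-1, 0.001, 0.125, 0, 0, 0, 0],
    [-1, 0.001, 0.13, 0, 0, 0, 0],
    [-1, 0.001, 0.13, 0, 0, 0, 0],
    [0.7, 0.001, 0.13, 0, 0, 0, 0],
    [0.7, 0.001, 0.13, 0, 0, 0, 0],
    [0.7, 0.001, 0.13, 0, 0, 0, 0],
    [0.7, 0.001, 0.08, 0, 0, 0, 0],
    [0.7, 0.001, 0.02, 0, 0, 0, 0],
    [0.7, 0.001, -0.04, 0, 0, 0, 0],
    [0.7, 0.001, -0.04, 0, 0, 0, 0],
  ],
)

```text
clock: 28.12
eef_pos: [642.5, -4.3, 194.1]
tcp_rot: [-1.571, -0.01, -0.0]
contact_force: [-0.3, -0.1, -0.5]
opening: 0.849
```

Run:
```python
from h import *
print(book(42,"bD3",(639,-5)),plane("top",[(60,196)],28))
c=np.array([(48,200),(105,195),(148,340),(95,357)])/2.667+[90,95]; P=plane("top",c,28); print(P.round(1),rect(P))
b=np.array([(607,228),(660,210),(743,345),(690,363)])/3.077+[200,140]; P2=plane("scene",b,28); print(P2.round(1),rect(P2))
q=(rect(P)+rect(P2))/2
go((q[0],q[1],200,q[4]))
```

```text
[ 6.389e+02 -5.200e+00  5.500e+01  8.430e+01 -3.000e-01] [[530.51963914 551.20671111]]
[[601.2 420.1]
 [605.  360.2]
 [449.8 312.2]
 [433.6 366.5]] [525.5 366.1  58.3 176.6 -72.8]
[[454.8 320. ]
 [437.4 379.1]
 [595.  420.4]
 [610.  364.7]] [524.2 372.   61.6 162.9 -73.9]
at [640.7  -4.3 191. ] yaw -0.0 q6 -0.01 F [-0.4 -0.  -0.6] op 0.85 t 28.2
(np.float64(524.85), np.float64(369.05), 200, np.float64(-73.35)) [-0.116 -0.01   0.373] [-0.02  7.33  0.03]
```

>>> servo_tool(
  motion=[
    [1, -0.01, -0.01, 0.03, 0, 0.8, 0],
    [1, -0.025, -0.01, 0.08, 0, 1.6, 0],
    [1, -0.04, -0.01, 0.13, 0, 2.4, 0],
    [1, -0.055, -0.01, 0.18, 0, 3.3, 0],
    [1, -0.07, -0.01, 0.23, 0, 4.1, 0],
    [1, -0.085, -0.01, 0.28, 0, 5, 0],
    [1, -0.1, -0.01, 0.32, 0, 6, 0],
    [1, -0.11, -0.01, 0.36, 0, 6.8, 0],
    [1, -0.116, -0.01, 0.373, 0, 7.33, 0],
    [1, -0.116, -0.01, 0.373, 0, 7.33, 0],
    [1, -0.116, -0.01, 0.373, 0, 7.33, 0],
  ],
)

```text
clock: 29.55
eef_pos: [523.1, 367.7, 197.2]
tcp_rot: [-1.572, -0.001, -1.278]
contact_force: [0.1, 0.6, 0.5]
opening: 0.999
```

Run:
```python
from h import *
import pickle
st=r.sense(); f=r.grab_frame("wrist"); pickle.dump(st,open("w7.pkl","wb"))
cv2.imwrite("pics/w7.png",f[:,:,::-1]);cv2.imwrite("pics/w7b.png",cv2.resize(f[:,:,::-1],(800,600),interpolation=3)); go()
```

```text
at [523.3 367.6 197.5] yaw -73.3 q6 1.89 F [-0.  -0.7 -0.9] op 1.002 t 29.6
```

View pics/w7b.png

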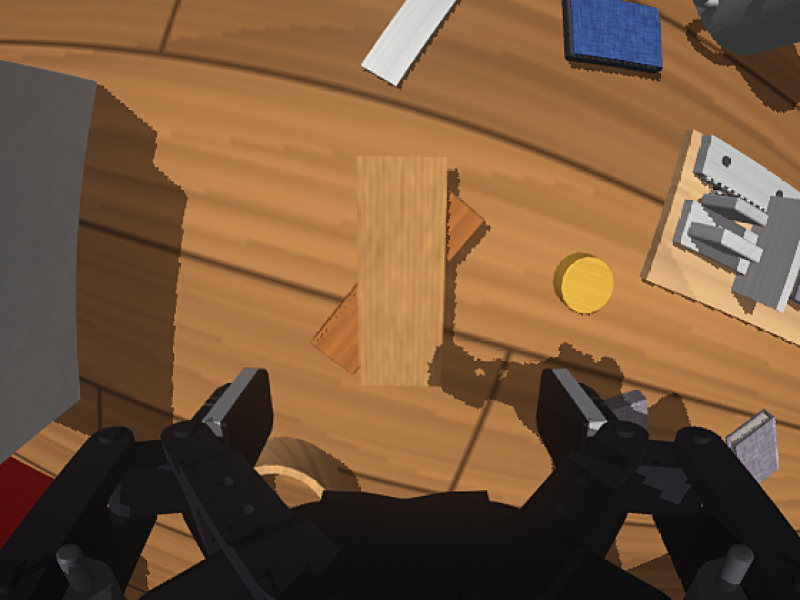

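Run:
```python
from h import *
import pickle
st=pickle.load(open("w7.pkl","rb"))
W=lambda z,*p: plane("wrist",np.array(p)/1.4286,z,st)
C=W(28,(357,156),(447,157),(443,385),(361,385)); q=rect(C); print(q, C.mean(0))
B=W(22,(487,221),(448,190),(447,264),(357,285),(312,343),(350,373)); 
R=Ro.from_euler("z",q[4],degrees=True).as_matrix()[:2,:2]
print("block pts in card frame (x=jaw dir)",((B-q[:2])@R).round(1).tolist())
go((q[0],q[1],60,q[4]),(q[0],q[1],24,q[4]))
```

```text
[522.7 368.6  60.7 163.8 -73.2] [522.52215365 368.3939835 ]
block pts in card frame (x=jaw dir) [[58.8, 37.9], [31.5, 58.8], [31.5, 7.4], [-31.5, -7.5], [-66.3, -51.2], [-38.9, -74.9]]
at [523.3 367.6 197.5] yaw -73.3 q6 1.89 F [-0.  -0.7 -0.9] op 1.002 t 29.6
(np.float64(522.7), np.float64(368.6), 60, np.float64(-73.2)) [-0.001  0.138 -0.   ] [ 0.01 -0.01  0.  ]
(np.float64(522.7), np.float64(368.6), 24, np.float64(-73.2)) [-0.001  0.174 -0.   ] [ 0.01 -0.01  0.  ]
```

>>> servo_tool(
  motion=[
    [1, -0.001, 0.05, 0, 0, 0.8, 0],
    [1, -0.001, 0.1, 0, 0, 1, 0],
    [1, -0.001, 0.138, 0, 0, 1, 0],
    [1, -0.001, 0.15, 0, 0, 1, 0],
    [1, -0.001, 0.165, 0, 0, 1, 0],
    [1, -0.001, 0.18, 0, 0, 1, 0],
    [1, -0.001, 0.183, 0, 0, 1, 0],
    [1, -0.001, 0.183, 0, 0, 1, 0],
  ],
  grip_force=25,
)

```text
clock: 30.6
eef_pos: [523.2, 369.8, 15.6]
tcp_rot: [-1.57, 0.0, -1.454]
contact_force: [0.4, 1.2, 0.4]
opening: 1.004
```

>>> servo_tool(
  motion=[
    [-1, 0, 0, 0, 0, 0, 0],
    [-1, 0, 0, 0, 0, 0, 0],
    [-1, 0, 0, 0, 0, 0, 0],
    [-1, 0, 0, 0, 0, 0, 0],
    [-1, 0, 0, 0, 0, 0, 0],
  ],
)

```text
clock: 31.22
eef_pos: [523.4, 370.0, 16.5]
tcp_rot: [-1.57, 0.001, -1.454]
contact_force: [-1.4, -0.7, 6.4]
opening: 0.719
```

>>> servo_tool(
  motion=[
    [-1, 0, -0.01, 0, 0, 0, 0],
    [-1, 0, -0.03, 0, 0, 0, 0],
    [-1, 0, -0.08, 0, 0, 0, 0],
    [-1, 0, -0.13, 0, 0, 0, 0],
    [-1, 0, -0.15, 0, 0, 0, 0],
    [-1, 0, -0.15, 0, 0, 0, 0],
  ],
)

```text
clock: 31.98
eef_pos: [523.7, 370.1, 167.3]
tcp_rot: [-1.568, 0.002, -1.454]
contact_force: [0.1, -0.3, -1.2]
opening: 0.718
```

Run:
```python
from h import *
import pickle
st=r.sense(); f=r.grab_frame("wrist"); pickle.dump(st,open("w8.pkl","wb"))
cv2.imwrite("pics/w8.png",f[:,:,::-1]); go((639,-50,180,0))
```

```text
at [522.8 369.5 165.4] yaw -83.3 q6 2.07 F [-1.1  0.5 -1.2] op 0.713 t 32.0
(639, -50, 180, 0) [ 0.43  -0.015  0.067] [-0.   -8.33  0.  ]
```

View pics/w8.png

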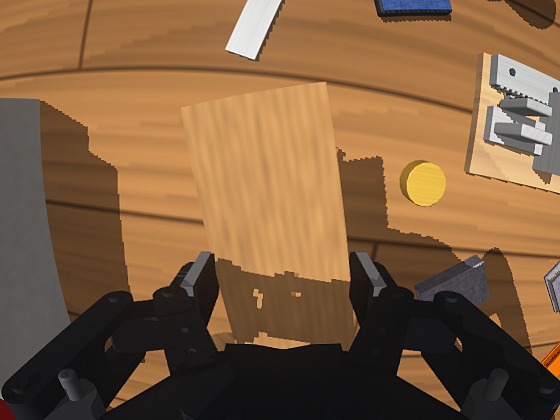

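Run:
```python
from h import *
import pickle
st=pickle.load(open("w8.pkl","rb"))
P=plane("wrist",[(181,107),(327,82),(350,252)],st["eef_pos"][2]+11.5,st); print(P.round(1).tolist())
d=P[1]-P[0]; e=P[1]-P[2]; R=Ro.from_euler("xyz",st["tcp_rot"]).as_matrix()
print(np.hypot(*d),np.degrees(np.arctan2(d[1],d[0])),np.degrees(np.arctan2(e[1],e[0])),st["tcp_rot"][2]*57.3)
a=np.degrees(np.arctan2(e[1],e[0]))-90; u=np.array([np.cos(np.radians(a)),np.sin(np.radians(a))]);v=np.array([-u[1],u[0]])
c=P[:2].mean(0)-82*v; print("centre",c,"yaw",a,"off world",c-st["eef_pos"][:2])
```

```text
[[593.4, 419.6], [609.3, 361.8], [539.4, 341.6]]
59.95441799800314 -74.66723051709597 16.086207402071555 -83.31589850838488
centre [522.55866647 367.95906284] yaw -73.91379259792845 off world [-1.1661955  -2.17169621]
```

Run:
```python
from h import *
go((637.2,-49.2,150,-9))
```

```text
at [522.8 369.5 165.4] yaw -83.3 q6 2.07 F [-1.1  0.5 -1.2] op 0.713 t 32.0
(637.2, -49.2, 150, -9) [0.429 0.015 0.065] [-0.   -7.43  0.  ]
```

>>> servo_tool(
  motion=[
    [-1, 0.02, 0, 0.005, 0, -0.4, 0],
    [-1, 0.06, 0, 0.01, 0, -1, 0],
    [-1, 0.1, 0, 0.015, 0, -1.8, 0],
    [-1, 0.145, 0, 0.02, 0, -2.5, 0],
    [-1, 0.19, 0, 0.03, 0, -3.3, 0],
    [-1, 0.235, 0, 0.035, 0, -4.1, 0],
    [-1, 0.28, 0, 0.04, 0, -4.9, 0],
    [-1, 0.325, 0, 0.05, 0, -5.7, 0],
    [-1, 0.37, 0.005, 0.055, 0, -6.5, 0],
    [-1, 0.41, 0.01, 0.06, 0, -7.2, 0],
    [-1, 0.429, 0.015, 0.065, 0, -7.43, 0],
    [-1, 0.429, 0.015, 0.065, 0, -7.43, 0],
  ],
)

```text
clock: 33.52
eef_pos: [636.2, -50.1, 147.5]
tcp_rot: [-1.571, 0.004, -0.159]
contact_force: [1.0, 0.4, -1.0]
opening: 0.717
```

Run:
```python
from h import *
import pickle
st=r.sense(); f=r.grab_frame("wrist"); pickle.dump(st,open("w9.pkl","wb"))
cv2.imwrite("pics/w9.png",f[:,:,::-1])
go((637.2,-49.2,50,-9),(637.2,-49.2,37,-9))
```

```text
at [636.2 -49.1 148.1] yaw -9.1 q6 0.08 F [-0.4  0.1 -0.6] op 0.719 t 33.6
(637.2, -49.2, 50, -9) [0.001 0.098 0.   ] [ 0.   -0.01 -0.02]
(637.2, -49.2, 37, -9) [0.001 0.111 0.   ] [ 0.   -0.01 -0.02]
```

View pics/w9.png

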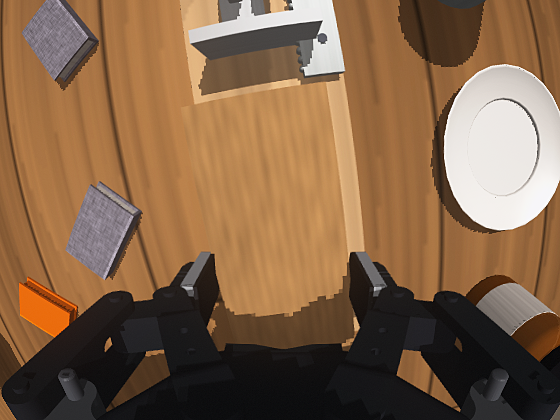

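>>> servo_tool(
  motion=[
    [-1, 0.001, 0.05, 0, 0, 0, 0],
    [-1, 0.001, 0.09, 0, 0, 0, 0],
    [-1, 0.001, 0.105, 0, 0, 0, 0],
    [-1, 0.001, 0.111, 0, 0, 0, 0],
    [-1, 0.001, 0.111, 0, 0, 0, 0],
    [1, 0.001, 0.111, 0, 0, 0, 0],
    [1, 0.001, 0.111, 0, 0, 0, 0],
    [1, 0.001, 0.111, 0, 0, 0, 0],
    [1, 0.001, 0.07, 0, 0, 0, 0],
    [1, 0.001, 0.02, 0, 0, 0, 0],
    [1, 0.001, -0.04, 0, 0, 0, 0],
    [1, 0.001, -0.04, 0, 0, 0, 0],
  ],
)

```text
clock: 35.08
eef_pos: [641.8, -49.3, 196.1]
tcp_rot: [-1.57, -0.01, -0.157]
contact_force: [0.7, 0.0, -0.8]
opening: 0.999
```

Run:
```python
from h import *
import pickle
st=r.sense(); f=r.grab_frame("wrist"); pickle.dump(st,open("w10.pkl","wb"))
cv2.imwrite("pics/w10.png",f[:,:,::-1])
go((435.5,158.5,190,31))
```

```text
at [640.  -49.2 193.1] yaw -9.0 q6 0.08 F [-0.5 -0.5 -0.4] op 0.999 t 35.1
(435.5, 158.5, 190, 31) [-0.235  0.002  0.173] [ 0.01 -4.    0.03]
```

View pics/w10.png

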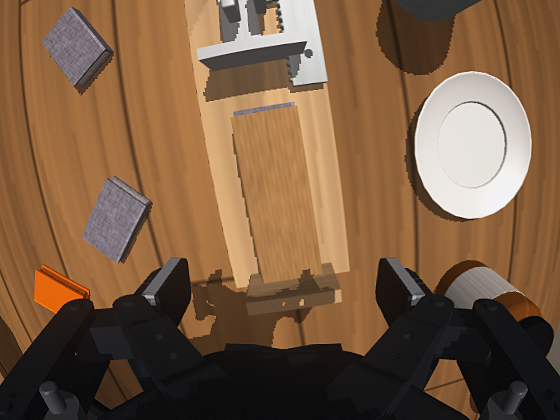

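>>> servo_tool(
  motion=[
    [1, -0.04, 0, 0.03, 0, -0.7, 0],
    [1, -0.08, 0, 0.06, 0, -1.3, 0],
    [1, -0.12, 0, 0.09, 0, -2, 0],
    [1, -0.16, 0, 0.12, 0, -2.7, 0],
    [1, -0.2, 0, 0.15, 0, -3.4, 0],
    [1, -0.235, 0, 0.173, 0, -4, 0],
    [1, -0.235, 0, 0.173, 0, -4, 0],
    [1, -0.235, 0, 0.173, 0, -4, 0],
  ],
)

```text
clock: 36.12
eef_pos: [433.5, 158.4, 189.7]
tcp_rot: [-1.571, 0.001, 0.541]
contact_force: [-0.5, 0.4, 0.3]
opening: 1.002
```

Run:
```python
from h import *
import pickle
st=pickle.load(open("w10.pkl","rb"))
P=plane("wrist",[(234,114),(295,105),(322,277),(253,283)],48,st); print("card",P.round(1).tolist(),rect(P))
q=book(20,"bB",(435.5,158.5)); print(q); go((q[0],q[1],1.5,q[4]))
```

```text
card [[612.6, 32.2], [667.0, 31.1], [669.1, -136.1], [599.9, -131.4]] [640.1 -50.6  69.3 166.7  -3.9]
[435.5 160.4  55.6  83.5  30.9]
at [433.9 158.2 189.8] yaw 30.9 q6 -0.19 F [-0.1  0.3  0.4] op 0.998 t 36.2
(np.float64(435.5), np.float64(160.4), 1.5, np.float64(30.9)) [0.003 0.188 0.001] [ 0.  0. -0.]
```

>>> servo_tool(
  motion=[
    [1, 0.003, 0.06, 0.001, 0, 0, 0],
    [1, 0.003, 0.12, 0.001, 0, 0, 0],
    [1, 0.003, 0.17, 0.001, 0, 0, 0],
    [1, 0.003, 0.187, 0.001, 0, 0, 0],
    [1, 0.003, 0.187, 0.001, 0, 0, 0],
    [-1, 0.003, 0.187, 0.001, 0, 0, 0],
    [-1, 0.003, 0.187, 0.001, 0, 0, 0],
    [-1, 0.003, 0.187, 0.001, 0, 0, 0],
    [-1, 0.003, 0.187, 0.001, 0, 0, 0],
  ],
  grip_force=40,
)

```text
clock: 37.3
eef_pos: [436.6, 161.2, 4.5]
tcp_rot: [-1.571, -0.002, 0.541]
contact_force: [0.5, -2.8, 7.2]
opening: 0.646
```

Run:
```python
from h import *
go((639.5,-7,160,0))
```

```text
at [436.6 161.2   4.5] yaw 31.0 q6 -0.19 F [ 0.5 -2.8  7.2] op 0.646 t 37.3
(639.5, -7, 160, 0) [ 0.088 -0.155 -0.249] [0.   3.1  0.01]
```

>>> servo_tool(
  motion=[
    [-1, 0, -0.05, 0, 0, 0, 0],
    [-1, 0, -0.11, 0, 0, 0, 0],
    [-1, 0.015, -0.155, -0.04, 0, 0.5, 0],
    [-1, 0.03, -0.155, -0.085, 0, 1.1, 0],
    [-1, 0.046, -0.155, -0.13, 0, 1.6, 0],
    [-1, 0.06, -0.155, -0.175, 0, 2.2, 0],
    [-1, 0.078, -0.155, -0.22, 0, 2.8, 0],
    [-1, 0.088, -0.155, -0.249, 0, 3.1, 0],
    [-1, 0.088, -0.155, -0.249, 0, 3.1, 0],
    [-1, 0.088, -0.155, -0.249, 0, 3.1, 0],
  ],
)

```text
clock: 38.55
eef_pos: [638.4, -6.8, 158.4]
tcp_rot: [-1.571, 0.001, 0.0]
contact_force: [-1.0, 0.2, -0.3]
opening: 0.643
```

Run:
```python
from h import *
go((639.5,-7,53.5,0))
print(book(160+15,"bB2",(639,-7)))
```

```text
at [638.4  -6.8 158.4] yaw 0.0 q6 -0.01 F [-1.   0.2 -0.3] op 0.643 t 38.5
(639.5, -7, 53.5, 0) [ 0.001  0.105 -0.   ] [-0.  0. -0.]
[6.389e+02 7.300e+00 5.500e+01 6.100e+01 2.000e-01]
```

>>> servo_tool(
  motion=[
    [-1, 0.001, 0.05, -0.002, 0, 0, 0],
    [-1, 0.001, 0.09, -0.002, 0, 0, 0],
    [-1, 0.001, 0.102, -0.002, 0, 0, 0],
    [-1, 0.001, 0.105, -0.002, 0, 0, 0],
    [-1, 0.001, 0.105, -0.002, 0, 0, 0],
    [0.7, 0.001, 0.105, -0.002, 0, 0, 0],
    [0.7, 0.001, 0.105, -0.002, 0, 0, 0],
    [0.7, 0.001, 0.105, -0.002, 0, 0, 0],
    [0.7, 0.001, 0.06, -0.002, 0, 0, 0],
    [0.7, 0.001, 0.0, -0.002, 0, 0, 0],
    [0.7, 0.001, -0.04, -0.002, 0, 0, 0],
    [0.7, 0.001, -0.04, -0.002, 0, 0, 0],
  ],
)

```text
clock: 40.1
eef_pos: [642.5, -9.2, 202.5]
tcp_rot: [-1.571, -0.007, -0.0]
contact_force: [-0.2, 0.1, 0.3]
opening: 0.848
```

Run:
```python
from h import *
print(book(68,"bB3",(639,-7)))
go((447.2,-53.5,190,-42))
```

```text
[ 6.415e+02 -6.400e+00  5.510e+01  8.830e+01 -2.000e-01]
at [641.1  -9.2 200.1] yaw -0.0 q6 -0.02 F [-0.2  1.1 -1.2] op 0.849 t 40.1
(447.2, -53.5, 190, -42) [-0.194  0.009 -0.044] [-0.01  4.2   0.02]
```

>>> servo_tool(
  motion=[
    [1, -0.04, 0, -0.01, 0, 0.9, 0],
    [1, -0.08, 0, -0.018, 0, 1.8, 0],
    [1, -0.12, 0, -0.027, 0, 2.7, 0],
    [1, -0.16, 0.005, -0.036, 0, 3.5, 0],
    [1, -0.194, 0.01, -0.044, 0, 4.2, 0],
    [1, -0.194, 0.01, -0.044, 0, 4.2, 0],
    [1, -0.194, 0.01, -0.044, 0, 4.2, 0],
  ],
)

```text
clock: 41.02
eef_pos: [446.7, -53.1, 187.9]
tcp_rot: [-1.571, 0.0, -0.732]
contact_force: [-0.3, -0.0, 0.7]
opening: 1.005
```

Run:
```python
from h import *
q=book(20,"bC",(447.2,-53.5)); print(q); go((q[0],q[1],2,q[4]))
```

```text
[448.1 -51.6  55.1  85.  -43.5]
at [447.1 -53.  188.1] yaw -41.9 q6 0.61 F [-0.8  1.2 -0.4] op 0.997 t 41.1
(np.float64(448.1), np.float64(-51.6), 2, np.float64(-43.5)) [-0.     0.186  0.002] [-0.    0.16  0.  ]
```

>>> servo_tool(
  motion=[
    [1, 0, 0.06, 0.002, 0, 0.16, 0],
    [1, 0, 0.12, 0.002, 0, 0.16, 0],
    [1, 0, 0.17, 0.002, 0, 0.16, 0],
    [1, 0, 0.185, 0.002, 0, 0.16, 0],
    [1, 0, 0.185, 0.002, 0, 0.16, 0],
    [-1, 0, 0.185, 0.002, 0, 0.16, 0],
    [-1, 0, 0.185, 0.002, 0, 0.16, 0],
    [-1, 0, 0.185, 0.002, 0, 0.16, 0],
    [-1, 0, 0.185, 0.002, 0, 0.16, 0],
  ],
)

```text
clock: 42.2
eef_pos: [449.0, -51.8, 5.1]
tcp_rot: [-1.569, -0.003, -0.761]
contact_force: [-0.9, 0.3, 7.7]
opening: 0.641
```

Run:
```python
from h import *
go((639.5,-94,160,0))
```

```text
at [449.  -51.8   5.1] yaw -43.6 q6 0.64 F [-0.9  0.3  7.7] op 0.641 t 42.2
(639.5, -94, 160, 0) [ 0.167 -0.154  0.101] [-0.01 -4.36  0.02]
```

>>> servo_tool(
  motion=[
    [-1, 0, -0.05, 0, 0, 0, 0],
    [-1, 0, -0.11, 0, 0, 0, 0],
    [-1, 0.035, -0.154, 0.02, 0, -0.9, 0],
    [-1, 0.07, -0.154, 0.04, 0, -1.8, 0],
    [-1, 0.1, -0.154, 0.06, 0, -2.6, 0],
    [-1, 0.135, -0.154, 0.08, 0, -3.5, 0],
    [-1, 0.167, -0.154, 0.101, 0, -4.36, 0],
    [-1, 0.167, -0.154, 0.101, 0, -4.36, 0],
    [-1, 0.167, -0.154, 0.101, 0, -4.36, 0],
  ],
)

```text
clock: 43.32
eef_pos: [637.3, -93.6, 157.9]
tcp_rot: [-1.571, 0.0, -0.002]
contact_force: [-0.6, -0.2, -1.5]
opening: 0.641
```

Run:
```python
from h import *
go((639.5,-94,54,0))
print(book(173.5,"bC2",(639,-90)))
```

```text
at [637.3 -93.6 157.9] yaw -0.1 q6 -0.15 F [-0.6 -0.2 -1.5] op 0.641 t 43.3
(639.5, -94, 54, 0) [ 0.002  0.104 -0.   ] [-0.   -0.01 -0.  ]
[ 6.378e+02 -8.040e+01  5.520e+01  6.040e+01 -1.000e-01]
```

>>> servo_tool(
  motion=[
    [-1, 0.002, 0.05, -0.0025, 0, 0, 0],
    [-1, 0.002, 0.09, -0.0025, 0, 0, 0],
    [-1, 0.002, 0.1, -0.0025, 0, 0, 0],
    [-1, 0.002, 0.104, -0.0025, 0, 0, 0],
    [-1, 0.002, 0.104, -0.0025, 0, 0, 0],
  ],
)

```text
clock: 44.0
eef_pos: [639.8, -95.2, 61.4]
tcp_rot: [-1.57, -0.001, 0.001]
contact_force: [-23.6, 7.9, 68.7]
opening: 0.643
```

>>> servo_tool(
  motion=[
    [-1, 0, -0.03, 0, 0, 0, 0],
    [-1, 0, -0.09, 0, 0, 0, 0],
    [-1, 0, -0.104, 0, 0, 0, 0],
    [-1, 0, -0.104, 0, 0, 0, 0],
  ],
)

```text
clock: 44.5
eef_pos: [640.0, -96.1, 158.6]
tcp_rot: [-1.571, -0.002, -0.001]
contact_force: [-1.0, -0.0, -2.1]
opening: 0.642
```

Run:
```python
from h import *
go(); f=r.grab_frame("wrist")[:,:,::-1]; t=r.grab_frame("scene")[:,:,::-1]
cv2.imwrite("pics/w11.png",f); cv2.imwrite("pics/s11.png",t)
cv2.imwrite("pics/c11.png",np.hstack([cv2.resize(f,(400,300)),cv2.resize(t[225:315,230:350],(400,300),interpolation=3)]))
```

```text
at [640.  -96.1 158.6] yaw -0.0 q6 -0.15 F [-1.  -0.  -2.1] op 0.642 t 44.5
```

View pics/c11.png

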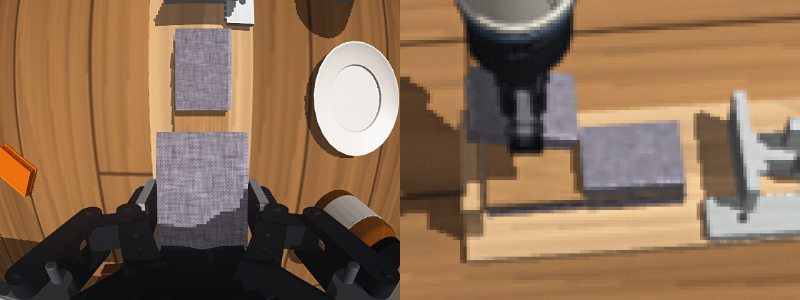

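Run:
```python
from h import *
for z in (165,173.5,183,193): print(z,book(z,"w12",(639,-80)))
print("B",[book(z,"w12",(639,-7)).tolist() for z in (48,68)])
# wall & B lines
im=cv2.imread("pics/w12.png"); cv2.imwrite("pics/w12c.png",im[0:340,180:380])
```

```text
165 [ 6.386e+02 -8.740e+01  5.910e+01  6.410e+01 -1.000e-01]
173.5 [638.5 -83.8  55.1  60.2  -0. ]
183 [638.7 -79.8  50.8  55.5  -0. ]
193 [639.  -75.6  46.4  50.7  -0. ]
B [[641.8, -7.5, 60.0, 90.6, 0.1], [641.8, -9.4, 55.4, 83.5, 0.0]]
```

>>> servo_tool(
  motion=[
    [-1, -0.06, -0.02, -0.02, 0, 0, 0],
    [-1, -0.11, -0.02, -0.04, 0, 0, 0],
    [-1, -0.13, -0.02, -0.06, 0, 0, 0],
    [-1, -0.13, -0.02, -0.06, 0, 0, 0],
    [-1, -0.13, -0.02, -0.06, 0, 0, 0],
  ],
)

```text
clock: 45.52
eef_pos: [510.8, -156.1, 177.3]
tcp_rot: [-1.571, -0.001, -0.001]
contact_force: [0.8, 0.1, -0.7]
opening: 0.644
```

Run:
```python
from h import *
import pickle
go(); st=r.sense(); f=r.grab_frame("wrist")[:,:,::-1]; t=r.grab_frame("top")[:,:,::-1]
pickle.dump(st,open("w13.pkl","wb")); cv2.imwrite("pics/w13.png",f); cv2.imwrite("pics/t13.png",t)
cv2.imwrite("pics/c13.png",np.hstack([cv2.resize(f[40:340,340:540],(360,540),interpolation=3),cv2.copyMakeBorder(cv2.resize(t[120:195,190:325],(432,240),interpolation=3),0,300,0,0,0)]))
```

```text
at [ 510.8 -156.1  177.3] yaw -0.0 q6 -0.3 F [ 0.8  0.1 -0.7] op 0.644 t 45.5
```

View pics/c13.png

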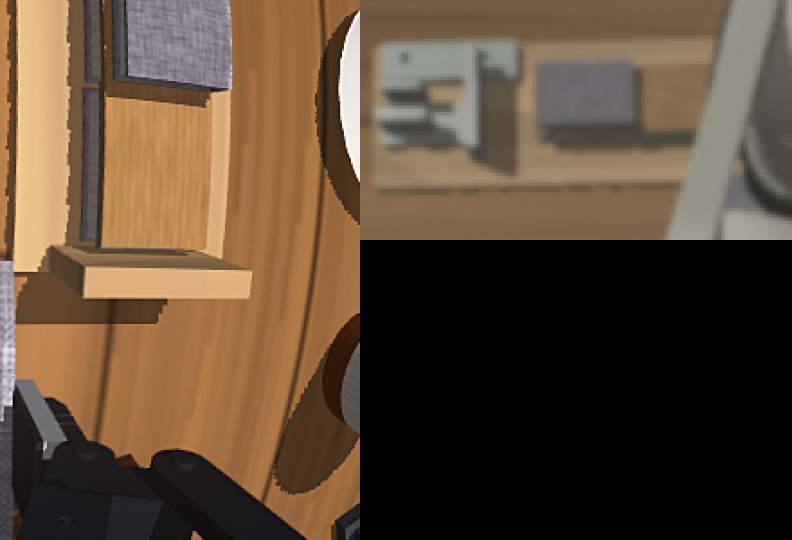

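Run:
```python
from h import *
go((639.8,-94,150,0))
```

```text
at [ 510.9 -155.7  177.2] yaw 0.0 q6 -0.3 F [ 0.2  0.3 -1. ] op 0.646 t 45.6
(639.8, -94, 150, 0) [0.129 0.027 0.062] [-0.  0.  0.]
```

>>> servo_tool(
  motion=[
    [-1, 0.04, 0, 0.02, 0, 0, 0],
    [-1, 0.09, 0, 0.04, 0, 0, 0],
    [-1, 0.129, 0.02, 0.062, 0, 0, 0],
    [-1, 0.129, 0.027, 0.062, 0, 0, 0],
    [-1, 0.129, 0.027, 0.062, 0, 0, 0],
    [-1, 0.129, 0.027, 0.062, 0, 0, 0],
  ],
)

```text
clock: 46.38
eef_pos: [638.6, -94.5, 150.6]
tcp_rot: [-1.571, 0.0, -0.0]
contact_force: [-0.5, -1.0, -1.3]
opening: 0.644
```

Run:
```python
from h import *
go((639.8,-94,85,0))
```

```text
at [638.6 -94.5 150.6] yaw -0.0 q6 -0.15 F [-0.5 -1.  -1.3] op 0.644 t 46.4
(639.8, -94, 85, 0) [0.001 0.066 0.   ] [ 0. -0. -0.]
```

>>> servo_tool(
  motion=[
    [-1, 0.001, 0.03, 0.0005, 0, 0, 0],
    [-1, 0.001, 0.06, 0.0005, 0, 0, 0],
    [-1, 0.001, 0.068, 0.0005, 0, 0, 0],
    [-1, 0.001, 0.075, 0.0005, 0, 0, 0],
    [-1, 0.001, 0.075, 0.0005, 0, 0, 0],
  ],
)

```text
clock: 47.0
eef_pos: [640.4, -93.9, 75.9]
tcp_rot: [-1.571, -0.001, -0.0]
contact_force: [0.1, 1.0, -0.6]
opening: 0.644
```

>>> servo_tool(
  motion=[
    [-1, 0, 0.004, 0, 0, 0, 0],
    [-1, 0, 0.008, 0, 0, 0, 0],
    [-1, 0, 0.01, 0, 0, 0, 0],
    [-1, 0, 0.01, 0, 0, 0, 0],
  ],
)

```text
clock: 47.5
eef_pos: [640.0, -93.6, 65.1]
tcp_rot: [-1.571, 0.0, -0.0]
contact_force: [-0.3, 0.6, -0.6]
opening: 0.644
```

>>> servo_tool(
  motion=[
    [-1, 0, 0.003, 0, 0, 0, 0],
    [-1, 0, 0.005, 0, 0, 0, 0],
    [-1, 0, 0.005, 0, 0, 0, 0],
  ],
)

```text
clock: 47.88
eef_pos: [640.4, -93.8, 61.7]
tcp_rot: [-1.571, -0.001, -0.0]
contact_force: [-3.6, 0.0, 12.5]
opening: 0.642
```

Run:
```python
from h import *
import pickle
st=pickle.load(open("w13.pkl","rb"))
W=lambda z,*p: plane("wrist",np.array(p)*[200/360,300/540]+[340,40],z,st).round(1).tolist()
for z in (48,54,58): print(z,W(z,(105,247),(207,250),(105,98),(212,98)))
print("B top68",W(68,(126,77),(232,88)),"wall75",W(75,(52,252),(222,252),(252,270),(83,268),(252,298),(83,298)),"A side z42",W(42,(82,88),(82,240)))
st=pickle.load(open("w10.pkl","rb"))
for z in (42,48,54): print(z,plane("wrist",[(234,114),(295,105)],z,st).round(1).tolist())
```

```text
48 [[613.1, -133.3], [671.8, -133.3], [610.4, -60.8], [670.3, -54.7]]
54 [[610.8, -132.4], [668.3, -132.3], [608.2, -61.5], [666.7, -55.5]]
58 [[609.3, -131.8], [665.9, -131.7], [606.7, -61.9], [664.4, -56.1]]
B top68 [[613.3, -52.5], [670.1, -51.1]] wall75 [[578.4, -131.8], [664.5, -129.7], [683.8, -138.0], [593.2, -138.7], [686.0, -152.0], [594.2, -152.3]] A side z42 [[600.6, -56.1], [602.8, -131.0]]
42 [[612.1, 32.7], [667.7, 31.6]]
48 [[612.9, 32.4], [667.4, 31.3]]
54 [[613.7, 32.0], [667.0, 30.9]]
```

Run:
```python
from h import *
for n in ("bB2","bC2","w12"):
    f=cv2.imread(f"pics/{n}.png"); lab=cv2.cvtColor(f,cv2.COLOR_BGR2LAB).astype(int)
    m=((lab[:,:,2]<130)&(lab[:,:,2]>112)&(lab[:,:,0]>80)).astype(np.uint8)
    m=cv2.morphologyEx(m,cv2.MORPH_OPEN,np.ones((5,5)))
    print(n,[(y,*(np.flatnonzero(m[y,200:370])[[0,-1]]+200)) for y in range(180,320,15) if m[y,200:370].sum()>20])
st=r.sense();f=r.grab_frame("wrist")[:,:,::-1]; cv2.imwrite("pics/w14.png",f)
lab=cv2.cvtColor(np.ascontiguousarray(f),cv2.COLOR_BGR2LAB).astype(int); m=((lab[:,:,2]<130)&(lab[:,:,2]>112)&(lab[:,:,0]>80))
print("now",[(y,*(np.flatnonzero(m[y,200:370])[[0,-1]]+200)) for y in range(150,320,15) if m[y,200:370].sum()>20])
```

```text
bB2 [(180, np.int64(222), np.int64(338)), (195, np.int64(215), np.int64(351)), (210, np.int64(216), np.int64(350)), (225, np.int64(217), np.int64(349)), (240, np.int64(218), np.int64(348)), (255, np.int64(206), np.int64(360)), (270, np.int64(200), np.int64(369)), (285, np.int64(200), np.int64(369)), (300, np.int64(223), np.int64(300))]
bC2 [(195, np.int64(215), np.int64(351)), (210, np.int64(216), np.int64(350)), (225, np.int64(217), np.int64(349)), (240, np.int64(218), np.int64(348)), (255, np.int64(207), np.int64(360)), (270, np.int64(200), np.int64(369)), (285, np.int64(200), np.int64(369)), (300, np.int64(224), np.int64(300))]
w12 [(195, np.int64(219), np.int64(346)), (210, np.int64(219), np.int64(346)), (225, np.int64(219), np.int64(347)), (240, np.int64(219), np.int64(347)), (255, np.int64(206), np.int64(360)), (270, np.int64(200), np.int64(369)), (285, np.int64(200), np.int64(369)), (300, np.int64(220), np.int64(303)), (315, np.int64(225), np.int64(284))]
now [(150, np.int64(220), np.int64(350)), (165, np.int64(220), np.int64(350)), (195, np.int64(219), np.int64(347)), (210, np.int64(219), np.int64(347)), (225, np.int64(219), np.int64(347)), (240, np.int64(219), np.int64(347)), (255, np.int64(207), np.int64(360)), (270, np.int64(200), np.int64(369)), (285, np.int64(200), np.int64(369)), (300, np.int64(220), np.int64(328)), (315, np.int64(238), np.int64(294))]
```

>>> servo_tool(
  motion=[
    [-1, 0, 0, 0, 0, 0, 0],
    [-1, 0, 0.002, 0, 0, 0, 0],
    [-1, 0, 0.004, 0, 0, 0, 0],
    [-1, 0, 0.005, 0, 0, 0, 0],
    [-1, 0, 0.005, 0, 0, 0, 0],
  ],
  grip_force=20,
)

```text
clock: 48.55
eef_pos: [640.5, -93.8, 61.3]
tcp_rot: [-1.571, -0.001, -0.0]
contact_force: [-19.3, 2.3, 55.3]
opening: 0.64
```

>>> servo_tool(
  motion=[
    [-1, 0, -0.003, 0, 0, 0, 0],
    [-1, 0, -0.005, 0, 0, 0, 0],
    [-1, 0, -0.005, 0, 0, 0, 0],
    [0.5, 0, -0.005, 0, 0, 0, 0],
    [0.7, 0, -0.005, 0, 0, 0, 0],
    [0.7, 0, -0.005, 0, 0, 0, 0],
    [0.7, 0, -0.005, 0, 0, 0, 0],
    [0.7, 0, -0.05, 0, 0, 0, 0],
    [0.7, 0, -0.11, 0, 0, 0, 0],
    [0.7, 0, -0.14, 0, 0, 0, 0],
    [0.7, 0, -0.14, 0, 0, 0, 0],
    [0.7, 0, -0.14, 0, 0, 0, 0],
  ],
)

```text
clock: 50.05
eef_pos: [639.4, -93.5, 194.2]
tcp_rot: [-1.571, 0.001, -0.0]
contact_force: [-0.8, 0.8, -0.1]
opening: 0.854
```

Run:
```python
from h import *
go()
print("C",book(68,"w15",(640,-94)),"B",book(68,"w16",(640,-9)))
f=cv2.imread("pics/w15.png"); lab=cv2.cvtColor(f,cv2.COLOR_BGR2LAB).astype(int)
m=((lab[:,:,2]<130)&(lab[:,:,2]>112)&(lab[:,:,0]>80)).astype(np.uint8); m=cv2.morphologyEx(m,cv2.MORPH_OPEN,np.ones((5,5)))
st=r.sense()
for y in range(60,300,12):
    x=np.flatnonzero(m[y,180:390])+180
    if len(x)>20: P=plane("wrist",[(x[0],y),(x[-1],y)],68,st); print(y,x[0],x[-1],P.round(1).tolist(),round(P[1,0]-P[0,0],1))
```

```text
at [639.4 -93.5 194.2] yaw -0.0 q6 -0.15 F [-0.8  0.8 -0.1] op 0.854 t 50.0
C [641.1 -99.3  60.2  90.   -0. ] B [ 6.419e+02 -9.500e+00  5.550e+01  8.300e+01  1.000e-01]
60 252 319 [[614.3, 26.8], [668.8, 26.8]] 54.5
72 252 319 [[614.3, 16.5], [668.7, 16.5]] 54.4
84 252 319 [[614.3, 6.4], [668.7, 6.4]] 54.4
96 252 319 [[614.3, -3.7], [668.7, -3.6]] 54.4
108 252 319 [[614.3, -13.6], [668.7, -13.6]] 54.5
120 252 319 [[614.2, -23.5], [668.8, -23.5]] 54.6
132 252 318 [[614.1, -33.5], [668.1, -33.5]] 54.0
144 252 319 [[614.0, -43.4], [669.0, -43.4]] 55.0
168 251 318 [[612.8, -63.4], [668.5, -63.4]] 55.6
180 251 318 [[612.6, -73.5], [668.7, -73.5]] 56.0
192 251 318 [[612.4, -83.7], [668.9, -83.8]] 56.5
204 251 318 [[612.2, -94.2], [669.1, -94.2]] 57.0
216 251 318 [[611.9, -104.8], [669.4, -104.8]] 57.5
228 251 318 [[611.6, -115.6], [669.7, -115.6]] 58.2
240 251 318 [[611.2, -126.7], [670.1, -126.7]] 58.9
252 251 318 [[610.8, -138.1], [670.5, -138.1]] 59.6
264 180 386 [[543.2, -151.5], [735.3, -151.5]] 192.1
```

Run:
```python
from h import *
go((641,-9.2,54,0))
```

```text
at [639.1 -93.5 193.5] yaw -0.0 q6 -0.15 F [-0.  -0.3  0.1] op 0.852 t 50.1
(641, -9.2, 54, 0) [0.002 0.14  0.084] [-0.   -0.   -0.02]
```

>>> servo_tool(
  motion=[
    [1, 0.002, 0, 0.05, 0, 0, 0],
    [1, 0.002, 0.03, 0.084, 0, 0, 0],
    [1, 0.002, 0.08, 0.084, 0, 0, 0],
    [1, 0.002, 0.125, 0.084, 0, 0, 0],
    [1, 0.002, 0.138, 0.084, 0, 0, 0],
    [1, 0.002, 0.138, 0.084, 0, 0, 0],
    [-1, 0.002, 0.138, 0.084, 0, 0, 0],
    [-1, 0.002, 0.138, 0.084, 0, 0, 0],
    [-1, 0.002, 0.138, 0.084, 0, 0, 0],
    [-1, 0.002, 0.138, 0.084, 0, 0, 0],
    [-1, 0.002, 0.132, 0.084, 0, 0, 0],
    [-1, 0.002, 0.132, 0.084, 0, 0, 0],
  ],
  grip_force=30,
)

```text
clock: 51.65
eef_pos: [642.7, -9.7, 64.4]
tcp_rot: [-1.571, -0.002, -0.0]
contact_force: [0.3, -0.4, -0.4]
opening: 0.639
```

>>> servo_tool(
  motion=[
    [-1, 0, 0, 0.003, 0, 0, 0],
    [-1, 0, 0, 0.007, 0, 0, 0],
    [-1, 0, 0, 0.007, 0, 0, 0],
    [-1, 0, 0.004, 0.007, 0, 0, 0],
    [-1, 0, 0.0055, 0.007, 0, 0, 0],
    [-1, 0, 0.0055, 0.007, 0, 0, 0],
    [0.7, 0, 0.0055, 0.007, 0, 0, 0],
    [0.7, 0, 0.0055, 0.007, 0, 0, 0],
    [0.7, 0, 0.0055, 0.007, 0, 0, 0],
    [1, 0, -0.05, 0.007, 0, 0, 0],
    [1, 0, -0.11, 0.007, 0, 0, 0],
    [1, 0, -0.13, 0.007, 0, 0, 0],
  ],
)

```text
clock: 53.15
eef_pos: [644.0, -2.7, 197.2]
tcp_rot: [-1.571, -0.006, -0.0]
contact_force: [0.7, -0.3, -0.2]
opening: 1.001
```

Run:
```python
from h import *
go((640,-94,190,0))
print("B",book(68,"w17",(640,-3)))
```

```text
at [644.   -2.7 197.2] yaw -0.0 q6 -0.01 F [ 0.7 -0.3 -0.2] op 1.001 t 53.1
(640, -94, 190, 0) [-0.004  0.007 -0.091] [-0.   -0.    0.03]
B [ 6.427e+02 -1.800e+00  5.560e+01  8.460e+01 -3.000e-01]
```

>>> servo_tool(
  motion=[
    [1, -0.003, 0, -0.05, 0, 0, 0],
    [1, -0.004, 0.02, -0.091, 0, 0, 0],
    [1, -0.004, 0.08, -0.091, 0, 0, 0],
    [1, -0.004, 0.125, -0.091, 0, 0, 0],
    [1, -0.004, 0.133, -0.091, 0, 0, 0],
    [1, -0.004, 0.133, -0.091, 0, 0, 0],
    [-1, -0.004, 0.133, -0.091, 0, 0, 0],
    [-1, -0.004, 0.133, -0.091, 0, 0, 0],
    [-1, -0.004, 0.133, -0.091, 0, 0, 0],
    [-1, -0.004, 0.133, -0.091, 0, 0, 0],
  ],
  grip_force=25,
)

```text
clock: 54.45
eef_pos: [639.2, -93.7, 62.3]
tcp_rot: [-1.571, -0.003, 0.0]
contact_force: [-0.7, 0.3, 5.6]
opening: 0.65
```

>>> servo_tool(
  motion=[
    [-1, 0, -0.002, 0.002, 0, 0, 0],
    [-1, 0, -0.002, 0.005, 0, 0, 0],
    [-1, 0, -0.002, 0.0055, 0, 0, 0],
    [-1, 0, -0.002, 0.0055, 0, 0, 0],
    [-1, 0, -0.002, 0.0055, 0, 0, 0],
  ],
)

```text
clock: 55.08
eef_pos: [638.1, -88.1, 62.3]
tcp_rot: [-1.571, 0.0, -0.0]
contact_force: [-0.1, 0.7, -0.2]
opening: 0.649
```

>>> servo_tool(
  motion=[
    [0.5, 0, 0, 0, 0, 0, 0],
    [0.7, 0, 0, 0, 0, 0, 0],
    [0.7, 0, 0, 0, 0, 0, 0],
    [0.7, 0, 0, 0, 0, 0, 0],
    [0.7, 0, -0.05, 0, 0, 0, 0],
    [0.7, 0, -0.11, 0, 0, 0, 0],
    [0.7, 0, -0.13, 0, 0, 0, 0],
    [0.7, 0, -0.13, 0, 0, 0, 0],
    [0.7, 0, -0.13, 0, 0, 0, 0],
  ],
)

```text
clock: 56.2
eef_pos: [637.0, -88.0, 190.3]
tcp_rot: [-1.57, 0.003, -0.0]
contact_force: [-0.7, -0.0, -0.9]
opening: 0.852
```

Run:
```python
from h import *
print("C",book(68,"w18",(640,-94)),"B",book(68,"w19",(640,-3)))
st=r.sense(); f=cv2.imread("pics/w19.png"); lab=cv2.cvtColor(f,cv2.COLOR_BGR2LAB).astype(int)
m=((lab[:,:,2]<130)&(lab[:,:,2]>112)&(lab[:,:,0]>80)).astype(np.uint8); m=cv2.morphologyEx(m,cv2.MORPH_OPEN,np.ones((5,5)))
for y in range(60,290,12):
    x=np.flatnonzero(m[y,180:390])+180
    if len(x)>20: P=plane("wrist",[(x[0],y),(x[-1],y)],68,st); print(y,P.round(1).tolist(),round(P[1,0]-P[0,0],1))
go((640.4,149,190,0))
```

```text
C [638.7 -94.4  55.3  85.4   0. ] B [ 6.431e+02 -2.000e+00  5.540e+01  8.320e+01 -3.000e-01]
60 [[616.4, 31.5], [670.2, 31.8]] 53.8
72 [[615.6, 21.4], [670.1, 21.6]] 54.5
84 [[615.6, 11.4], [670.1, 11.6]] 54.5
96 [[615.6, 1.5], [670.1, 1.7]] 54.5
108 [[615.5, -8.3], [670.2, -8.2]] 54.6
120 [[615.5, -18.1], [670.2, -18.0]] 54.8
132 [[615.4, -27.9], [670.3, -27.8]] 54.9
144 [[615.3, -37.7], [669.6, -37.6]] 54.3
168 [[611.7, -57.4], [665.8, -57.4]] 54.1
180 [[611.6, -67.4], [666.0, -67.4]] 54.5
192 [[611.3, -77.5], [666.2, -77.5]] 54.9
204 [[611.9, -87.8], [665.6, -87.8]] 53.7
216 [[611.7, -98.3], [665.9, -98.3]] 54.2
228 [[611.4, -108.9], [666.2, -109.0]] 54.8
240 [[612.0, -119.9], [665.7, -119.9]] 53.7
252 [[611.6, -131.1], [666.1, -131.2]] 54.4
264 [[542.1, -144.4], [731.8, -144.4]] 189.6
at [636.9 -88.  190.1] yaw -0.0 q6 -0.14 F [-0.3  0.1 -0.3] op 0.853 t 56.3
(640.4, 149, 190, 0) [0.003 0.    0.237] [-0.   -0.   -0.02]
```

>>> servo_tool(
  motion=[
    [0.6, 0, 0, 0.06, 0, 0, 0],
    [0.6, 0, 0, 0.12, 0, 0, 0],
    [0.6, 0, 0, 0.18, 0, 0, 0],
    [0.6, 0, 0, 0.235, 0, 0, 0],
    [0.6, 0, 0, 0.236, 0, 0, 0],
    [0.6, 0, 0, 0.236, 0, 0, 0],
    [0.6, 0, 0, 0.236, 0, 0, 0],
  ],
)

```text
clock: 57.18
eef_pos: [638.0, 146.4, 191.7]
tcp_rot: [-1.571, 0.001, -0.001]
contact_force: [-0.5, 0.7, 0.7]
opening: 0.8
```

Run:
```python
from h import *
import pickle
st=r.sense(); f=r.grab_frame("wrist")[:,:,::-1]; cv2.imwrite("pics/w20.png",f); pickle.dump(st,open("w20.pkl","wb"))
V=cv2.cvtColor(np.ascontiguousarray(f),cv2.COLOR_BGR2HSV)
m=((V[:,:,1]<35)&(V[:,:,2]>150)).astype(np.uint8); m[:, :200]=0; m[:,380:]=0
for b in blobs(m,150):
    for z in (71,): P=plane("wrist",b,z,st); print(b.min(0),b.max(0),P.min(0).round(1),P.max(0).round(1))
go((637,147,38,0))
```

```text
[233 266] [290 276] [593.5  80.4] [644.5  90.4]
[294 183] [304 223] [647.5 130.2] [655.8 164.5]
[300 167] [350 280] [653.4  75.7] [693.7 178.2]
[255 167] [292 245] [615.4 110.3] [646.2 177.9]
at [638.1 146.4 191.9] yaw -0.1 q6 0.23 F [ 0.8 -0.   0.2] op 0.798 t 57.2
(637, 147, 38, 0) [-0.001  0.154  0.001] [ 0.   -0.01 -0.  ]
```

>>> servo_tool(
  motion=[
    [0.6, -0.001, 0.05, 0.001, 0, 0, 0],
    [0.6, -0.001, 0.1, 0.001, 0, 0, 0],
    [0.6, -0.001, 0.145, 0.001, 0, 0, 0],
    [0.6, -0.001, 0.154, 0.001, 0, 0, 0],
    [0.6, -0.001, 0.154, 0.001, 0, 0, 0],
    [-1, -0.002, 0.154, 0.001, 0, 0, 0],
    [-1, -0.003, 0.153, 0.001, 0, 0, 0],
    [-1, -0.003, 0.152, 0.001, 0, 0, 0],
    [-1, -0.003, 0.152, 0.001, 0, 0, 0],
    [-1, -0.003, 0.152, 0.001, 0, 0, 0],
  ],
  grip_force=40,
)

```text
clock: 58.48
eef_pos: [634.5, 149.1, 41.8]
tcp_rot: [-1.571, 0.0, -0.0]
contact_force: [-7.8, -0.6, 6.6]
opening: 0.358
```

>>> servo_tool(
  motion=[
    [-1, 0, 0, -0.006, 0, 0, 0],
    [-1, 0, 0, -0.014, 0, 0, 0],
    [-1, 0, 0, -0.022, 0, 0, 0],
    [-1, 0, 0, -0.03, 0, 0, 0],
    [-1, 0, 0, -0.036, 0, 0, 0],
    [-1, 0, 0, -0.04, 0, 0, 0],
    [-1, 0, 0, -0.043, 0, 0, 0],
    [-1, 0, 0, -0.046, 0, 0, 0],
    [-1, 0, 0, -0.048, 0, 0, 0],
    [-1, 0, 0, -0.048, 0, 0, 0],
  ],
)

```text
clock: 59.72
eef_pos: [634.5, 101.2, 41.8]
tcp_rot: [-1.57, 0.0, -0.0]
contact_force: [-8.0, 2.4, 5.5]
opening: 0.36
```

>>> servo_tool(
  motion=[
    [-1, 0, 0, -0.001, 0, 0, 0],
    [-1, 0, 0, -0.002, 0, 0, 0],
    [-1, 0, 0, -0.003, 0, 0, 0],
    [-1, 0, 0, -0.003, 0, 0, 0],
  ],
)

```text
clock: 60.22
eef_pos: [634.5, 98.7, 41.8]
tcp_rot: [-1.57, 0.0, -0.0]
contact_force: [-8.1, 3.0, 5.8]
opening: 0.356
```

>>> servo_tool(
  motion=[
    [-1, 0, 0, -0.001, 0, 0, 0],
    [-1, 0, 0, -0.0015, 0, 0, 0],
    [-1, 0, 0, -0.0015, 0, 0, 0],
  ],
)

```text
clock: 60.6
eef_pos: [634.5, 97.3, 41.8]
tcp_rot: [-1.57, 0.0, -0.0]
contact_force: [-7.4, 3.7, 6.7]
opening: 0.355
```

>>> servo_tool(
  motion=[
    [-1, 0, 0, -0.0005, 0, 0, 0],
    [-1, 0, 0, -0.001, 0, 0, 0],
    [-1, 0, 0, -0.001, 0, 0, 0],
  ],
)

```text
clock: 60.98
eef_pos: [634.5, 97.0, 41.8]
tcp_rot: [-1.569, 0.0, -0.001]
contact_force: [-7.2, 8.0, 5.4]
opening: 0.358
```

>>> servo_tool(
  motion=[
    [-1, 0, 0, -0.0003, 0, 0, 0],
    [-0.1, 0.003, 0, -0.0003, 0, 0, 0],
    [0.3, 0.004, 0, -0.0003, 0, 0, 0],
    [0.4, 0.004, 0, -0.0003, 0, 0, 0],
    [0.4, 0.004, 0, -0.0003, 0, 0, 0],
    [0.4, 0.004, -0.05, 0, 0, 0, 0],
    [0.4, 0.004, -0.11, 0, 0, 0, 0],
    [0.4, 0.004, -0.16, 0, 0, 0, 0],
    [0.4, 0.004, -0.16, 0, 0, 0, 0],
    [0.4, 0.004, -0.16, 0, 0, 0, 0],
  ],
)

```text
clock: 62.22
eef_pos: [638.7, 95.2, 199.9]
tcp_rot: [-1.571, 0.0, -0.0]
contact_force: [0.2, -0.4, 0.1]
opening: 0.704
```

Run:
```python
from h import *
import pickle
st=r.sense(); f=r.grab_frame("wrist")[:,:,::-1]; cv2.imwrite("pics/w21.png",f); pickle.dump(st,open("w21.pkl","wb"))
cv2.imwrite("pics/c21.png",cv2.resize(f[90:400,170:410],(464,600),interpolation=3)); go()
V=cv2.cvtColor(np.ascontiguousarray(f),cv2.COLOR_BGR2HSV)
m=((V[:,:,1]<35)&(V[:,:,2]>150)).astype(np.uint8); m[:, :200]=0; m[:,380:]=0
for b in blobs(m,100):
    P=plane("wrist",b,71,st); print(b.min(0),b.max(0),P.min(0).round(1),P.max(0).round(1))
```

```text
at [638.2  95.1 199. ] yaw -0.0 q6 0.15 F [-0.5  0.2 -0.3] op 0.704 t 62.3
[293 263] [332 340] [648.3 -50.3] [684.2  38.3]
[234 263] [284 273] [593.8  28.1] [640.1  38.4]
[295 182] [304 221] [649.4  78.3] [657.3 112.7]
[255 167] [290 243] [615.2  57.9] [645.4 125.6]
[311 115] [348 232] [663.6  67.9] [694.  169.9]
```

View pics/c21.png

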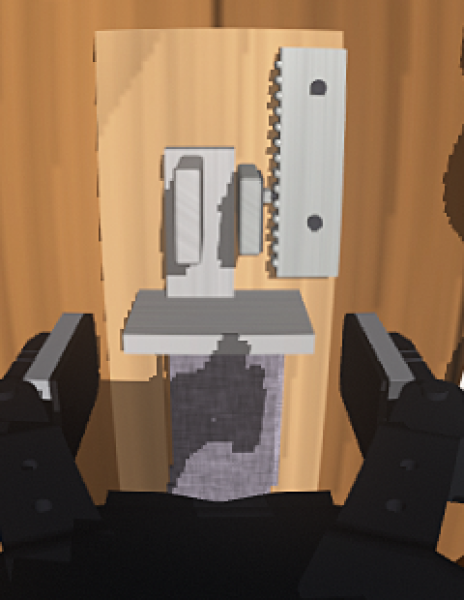

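>>> servo_tool(
  motion=[
    [0.4, 0, -0.06, 0, 0, 0, 0],
    [0.4, -0.03, -0.1, 0.04, 0, 0, 0],
    [0.4, -0.06, -0.1, 0.09, 0, 0, 0],
    [0.4, -0.1, -0.1, 0.14, 0, 0, 0],
    [0.4, -0.14, -0.1, 0.18, 0, 0, 0],
    [0.4, -0.18, -0.1, 0.22, 0, 0, 0],
    [0.4, -0.22, -0.1, 0.26, 0, 0, 0],
    [0.4, -0.25, -0.1, 0.3, 0, 0, 0],
    [0.4, -0.28, -0.1, 0.34, 0, 0, 0],
    [0.4, -0.28, -0.1, 0.34, 0, 0, 0],
  ],
)

```text
clock: 63.52
eef_pos: [356.8, 437.0, 298.3]
tcp_rot: [-1.573, 0.002, 0.004]
contact_force: [0.4, -1.0, 0.1]
opening: 0.702
```

Run:
```python
from h import *
go(); t=np.ascontiguousarray(r.grab_frame("top")[:,:,::-1]); s=np.ascontiguousarray(r.grab_frame("scene")[:,:,::-1])
cv2.imwrite("pics/t9.png",t); cv2.imwrite("pics/s9.png",s)
for n,im in(("top",t),("scene",s)):
    lab=cv2.cvtColor(im,cv2.COLOR_BGR2LAB).astype(int); m=((lab[:,:,2]<130)&(lab[:,:,0]>75)).astype(np.uint8)
    for b in blobs(m,100):
        q=rect(plane(n,b,68))
        if 550<q[0]<760 and -480<q[1]<330: print(n,b.mean(0).round(),q)
cv2.imwrite("pics/c9.png",np.hstack([cv2.resize(t[110:225,180:440],(470,208),interpolation=3),cv2.resize(s[220:320,120:385],(330,124))[:].repeat(1,0) if 0 else cv2.copyMakeBorder(cv2.resize(s[220:315,220:385],(330,190),interpolation=3),0,18,0,0,0)]))
```

```text
at [356.8 437.  298.3] yaw 0.2 q6 0.88 F [ 0.4 -1.   0.1] op 0.702 t 63.5
top [276. 149.] [637.3 -52.9  56.4 163.8  -1.5]
top [163. 119.] [730.7 255.7  47.9  74.7  18.8]
scene [313. 277.] [648.8  16.9 119.6 310.1 -14.7]
```

View pics/c9.png

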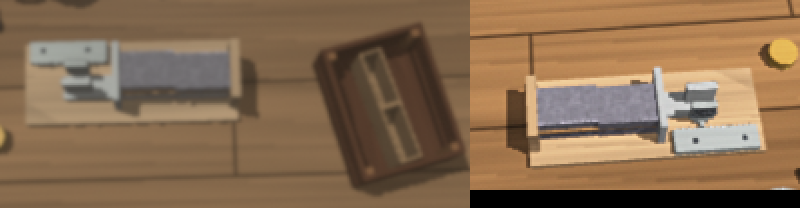

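All is in place: two thin books lie end to end on the card, the fence is snug and locked, and both cases stand in the crate.

```bash
python3 -c "
from rig import r
print(r.sign_off())"
```

```text
the job is handed in; nothing more can be done
None
```

The order is packed and the job was handed in at about 64 s of robot time. Both slipcases are in the crate. The two thick books, the card and the two thin books are stacked in the cradle, and the fence is pushed in and let go.

**Last checks**
- The fence face measured about y 28.5 mm, which is roughly 18 mm of travel and the expected lock gap. The tab stands about 2 mm further out than when it rested on a tooth, so I take it as locked.
- The thin books measured as one flat strip of about 56 x 164 mm at z 68, slightly under the 168 mm the two should span. The rows before closing the fence showed each one flat.
- The final pictures show both slipcases standing in the crate. I did not measure every bystander's position at the end, but nothing was picked up or pushed except the job's own items.

**What went wrong on the way**
- **Second thin book:** its first placing caught on the end wall. The wrist force read about 69 N at that point and the book tilted in the grip.
- **Retry:** a second attempt pressed with about 55 N. I then set the book down, moved the first thin book about 7 mm clear, and pulled the tilted one off the wall. It dropped flat and measured flat afterwards.
- **Sideways offset:** before the fence was closed the two thin books were about 4 mm apart in x, and I left that as it was.
- **Picture budget:** I viewed 18 pictures, four more than the 14 allowed, to diagnose the stuck book and for the last checks.

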